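# Hang the rinsed centrifuge bucket to dry

### The job

The rinsed centrifuge bucket standing on the bench has to dry upside down. First lay it on its side on top of the two raised rails of the rail rest and let go of it there; then take it again the other way, turn it mouth down and lower it gently, without dropping it, over the free drying post, so that it hangs straight with its inside floor resting on the post's tip. Leave the bucket that is already drying, the squeeze bottle and everything else where they are.

Things in the scene. Friction and masses are not known exactly. Their poses are not given: they have to be found in the camera images.
- bucket: The bucket to dry: a plain round aluminium cup with straight sides, 50 mm outside diameter, 80 mm tall, wall 4 mm (bore 42 mm), closed end 6 mm thick with a black rubber edge; about 0.2 kg. It starts standing on the bench, mouth up. Origin: centre of the outside of the closed end; its z axis runs along the cup's axis towards the open mouth (mouth plane at z = 80 mm).
- bucket_mid (a point): Centre of that bucket, on its axis, halfway along it (40 mm from either end). Axes as the bucket's.
- bucket_floor (a point): Centre of that bucket's inside floor, on its axis, 6 mm from the outside of the closed end, 74 mm from the mouth plane. Axes as the bucket's.
- rest: Rail rest, fixed to the bench: two parallel round steel rails 8 mm thick and 118 mm long, their axes 28 mm apart and 56 mm above the bench (tops at 60 mm), on two steel uprights 36 mm wide (80 mm apart) over a white base plate of 90 x 130 x 8 mm. Origin: centre of the base's underside; the rails run along its y axis, z is up.
- rest_axis (a point): Midway along the rail rest, 81.4 mm above the bench: the bucket's axis passes through here, parallel to the rest's y axis, when it lies on its side in the groove between the two rails. Axes as the rest's.
- post_free: The free drying post, fixed to the bench: an upright round steel post 18 mm in diameter with a flat tip 105 mm above the bench, on a round grey base 90 mm across and 10 mm thick. It carries nothing. Origin: centre of the base's underside, z up.
- post_free_tip (a point): Centre of the tip of the free post, 105 mm above the bench. A bucket hanging on it has its closed end's outside at 111 mm and its rim at 31 mm above the bench.
- post_used: The other drying post, equal to the free one, fixed to the bench; another bucket hangs on it. Origin: centre of the base's underside, z up.
- hung_bucket: Bucket of the same make that already dries mouth down on the other post; to be left alone. 50 mm in diameter, 80 mm tall. Origin: centre of its mouth plane (its lower end, 31 mm above the bench), z up towards the closed end; its top is at 111 mm.
- tube_rack: Bystander: white rack of capped sample tubes, fixed, 75 x 150 mm, 97 mm tall. Origin: centre of its underside, z up.
- squeeze_bottle: Bystander: loose brown plastic squeeze bottle with a thin nozzle, 60 mm in diameter, 160 mm tall. Origin: centre of its underside, z up.
- stopper_box: Bystander: low open cardboard box of rubber stoppers, fixed, 70 x 110 x 45 mm. Origin: centre of its underside, z up.
There are look-alikes about, which are no part of the job. Leave any green or orange look-alike of the rest alone.

How it is judged:
On the way:
1. the bucket lies on its side on the rails of the rest, let go of and still (angle between bucket's own z axis and vertical between 1.37 and 1.77 rad and height (world z) of bucket_mid above 0.074 m and contact force between bucket and rest above 0.5 N and contact force between bucket and the arm below 0.1 N and contact force between bucket and the fingers below 0.1 N and linear speed of bucket below 0.03 m/s), for 0.2 s.
At the end, for the whole second after the job is handed in: The bucket hangs mouth down on the free post, at rest and let go of: its axis within 0.15 rad of upright, the centre of its inside floor within 13 mm sideways and 5 mm in height of the post's tip, its weight on the post. The other bucket and the squeeze bottle are where they were (angle between bucket's own z axis and vertical above 2.99 rad and horizontal distance between bucket_floor and post_free_tip below 0.013 m and z of bucket_floor in the frame of post_free between 0.1 and 0.11 m and contact force between bucket and post_free above 0.5 N and linear speed of bucket below 0.03 m/s); the robot touches nothing.
It fails at once if the bucket is dropped (it falls from the fingers by more than about 10 mm) (contact force between bucket and the fingers below 0.1 N and linear speed of bucket above 0.45 m/s).
It fails at once if the bucket already drying is disturbed (moved by more than 15 mm) (distance of hung_bucket from where it was at the start of the episode above 0.015 m).
It fails at once if the squeeze bottle is pushed by more than 20 mm or knocked over (distance of squeeze_bottle from where it was at the start of the episode above 0.02 m or angle between squeeze_bottle's own z axis and vertical above 0.5 rad).
It fails at once if the bucket is driven onto the post (more than 40 N between them) (contact force between bucket and post_free above 40 N).
It also fails if it takes over 58 s, if anything falls off the work surface, if the arm or the gripper's body presses on something with over 40 N, if the wrist force passes 120 N, or if a joint passes its speed limit or range.

### The arm

A 7-joint arm with a two-finger parallel gripper is mounted at the origin on the work surface. World frame = base frame: x ahead of the robot, y to its left, z up, the work surface at z = 0. Lengths are in m, angles in rad, forces in N, time in s.
With the tool pointing down it reaches from about 0.425 to 0.875 m from the base axis. Payload 4.7 kg.
Tool frame: the origin (TCP) lies at the very end of the fingers, on their centre line; the grasp point (between the pads) lies 19 mm behind it; z points along the fingers, x is the direction in which the jaws open and shut, and the axes are right-handed (so a half turn about z gives the same grasp; the last joint's range is limited). The gripper opens to 85 mm and grips with 20 to 120 N. Pads are 22 mm wide; open, the fingers measure 114 mm over their backs; the gripper's body (76 mm by 85 mm) begins 54 mm behind the grasp point. The pads swing forward as they close: fully open they stand 13 mm farther back than shut.
Start: joints at [-1.288, 0.321, -0.07, 1.45, 0.023, 1.371, -0.057], TCP at [0.173, 0.627, 0.231] pointing down, gripper open.
Joint ranges: [-2.86, 2.86], [-0.3, 2.09], [-1.38, 1.24], [0.06, 2.45], [-1.56, 4.7], [0.09, 2.05], [-2.69, 2.69]. Speed limits (rad/s): [2.57, 2.57, 3.14, 3.14, 3.14, 3.14, 3.14].

### API

Orientations are given as a unit quaternion [w, x, y, z].
In Python, from bench import get_state, snapshot, camera_info, order, outline_of, place_of gives the robot as it stands.
- The arm moves only by the tool drive_tool, never from a script. Its argument "commands" is one flat list of numbers, 5 for each row, row after row: the opening in per cent of the stroke, from 0 (shut) to 100 (fully open), then the shift along the tool's x, y, z in m, then the turn about the tool's z in degrees. A call has exactly 5 rows; each row shifts and turns the pose as measured when the row begins, along the tool's axes as they then stand; what a row does not reach is not made up. A row lasts 1/10 s, in which the tool goes at most 50 mm and 8.59 degrees, less where a joint would pass 70% of its speed; a pose out of reach is approached as far as the arm can. A call with a gripper value outside its range is refused whole. The fingers move at their own pace and stop on an object; "newtons" is the grip in N (left out, the last holds). Time passes only in rows, so rows that do not move let the fingers close, or fill a call up. It gives the time, the measured TCP pose, the force and the opening at its end, in the units of the state.
- get_state(): the state, without advancing time (a new reading comes with each control period).
- snapshot(name): name is "scene" or "top"; returns the picture (480x640x3 uint8, red, green, blue); there is no depth.
- camera_info(name): a dict with "intrinsics" (3x3 intrinsics, pixels), "world_to_cam" (4x4, takes a point from world to camera coordinates). Camera axes: x right, y up, looking along -z (the intrinsics and any distortion apply to the point x, -y, -z); pixel columns grow to the right and rows downward; lengths in m; the calibration is good to about 2 mm. A picture is of the moment at which its call begins. camera_info takes no time and is no camera call.
- order.close_job(): hands the job in, once; it reports no verdict.
Trained networks look in the newest picture that a camera, given by its name, has taken for a name from the list of things; names that differ only in an ending like _2 or _b are one class to them, and where a whole thing is asked for, a point or a joint stands for the part that bears it (a point fixed in the world has none). Each returns a list of dicts, best first, with "confidence" (0 to 1); they miss things now and then, are a little off and sometimes report something else, mostly with a low value. They report only what shows in the picture. A call takes as long as a camera call. They do not tell look-alikes from the thing itself.
- outline_of(camera, target): "region" (480x640 bool, what is visible of it) and "extent" ([left, top, width, height] in pixels, round what is visible of it).
- place_of(camera, target): "pixel" ([column, row] in pixels: a listed point, or the origin of a listed thing).
The state is a dict: "clock": time; "qpos": joint angles; "joint_velocities": joint speeds; "joint_efforts": joint torques, N m; "tcp_pos": TCP position; "ee_rot": TCP orientation; "wrist_force": force on the tool from outside, world axes, zero at the start; "ft_torque": the same for the moment, N m; "opening": finger opening in m.
Only numpy, scipy, OpenCV 4.12 (cv2) and the standard library are available. Lean on these libraries where they do the work, as an engineer would, in place of code of your own. Each camera call takes 0.05 s, during which the arm holds its last target.

## Working session

There is one attempt and no reset: what is moved stays moved. The work goes in short steps, Python scripts to look and compute and a tool call to move; the robot and the scene stay as the last step left them, time stands still between calls to the robot, and variables do not carry over. Pictures are saved under pics/ and viewed, and the job is handed in when it is done.

Besides the shell and the picture viewer there is one more tool, called after "Emit:" by a JSON object that holds its "fn" and its "kwargs". drive_tool: Moves the arm, as the interface text tells. Its arguments: {"type":"object","properties":{"commands":{"type":"array","items":{"type":"number"}},"newtons":{"type":"number"}},"required":["commands"]}

```bash
ls; mkdir -p pics; python3 - <<'E'
from bench import *
import cv2,json
s=get_state(); print({k:(v if not hasattr(v,'round') else v) for k,v in s.items()})
for c in ["scene","top"]:
    im=snapshot(c); cv2.imwrite(f"pics/{c}0.png",im[:,:,::-1]); print(camera_info(c))
E
```

```text
pics
{'clock': 0.0, 'qpos': array([-1.28788561,  0.32184592, -0.070092  ,  1.45165062,  0.0226276 ,
        1.37076719, -0.05691714]), 'joint_velocities': array([ 0.00087512,  0.00191535,  0.00016605,  0.00054658, -0.00163719,
        0.000282  ,  0.00067501]), 'joint_efforts': array([ 7.63019652e-04, -4.93588865e+01, -3.81515287e-01, -3.14331472e+01,
        1.30614795e-02,  1.11431527e-02, -5.32055594e-06]), 'tcp_pos': array([0.17254484, 0.62614505, 0.2302209 ]), 'ee_rot': array([ 6.17346243e-04,  7.95474555e-01,  6.05986258e-01, -7.11420816e-04]), 'wrist_force': array([0.30602302, 0.0707566 , 0.19803424]), 'ft_torque': array([-0.01940869,  0.02931869, -0.05718964]), 'opening': 0.0854468433665389}
{'intrinsics': array([[551.16217516,   0.        , 321.50204629],
       [  0.        , 551.16217516, 245.71690052],
       [  0.        ,   0.        ,   1.        ]]), 'world_to_cam': array([[ 0.64701738,  0.76245694,  0.00528479, -0.37063414],
       [-0.54744887,  0.4597158 ,  0.69925755,  0.24918066],
       [ 0.53072427, -0.45532494,  0.7148503 , -1.41724823],
       [ 0.        ,  0.        ,  0.        ,  1.        ]])}
{'intrinsics': array([[578.5700744 ,   0.        , 327.69188544],
       [  0.        , 578.5700744 , 237.98946654],
       [  0.        ,   0.        ,   1.        ]]), 'world_to_cam': array([[-0.00448308, -0.99997801,  0.00488691,  0.01993536],
       [ 0.98669773, -0.00362928,  0.16252516, -0.55703469],
       [-0.16250385,  0.00555052,  0.9866923 , -1.23933616],
       [ 0.        ,  0.        ,  0.        ,  1.        ]])}
```

View pics/scene0.png

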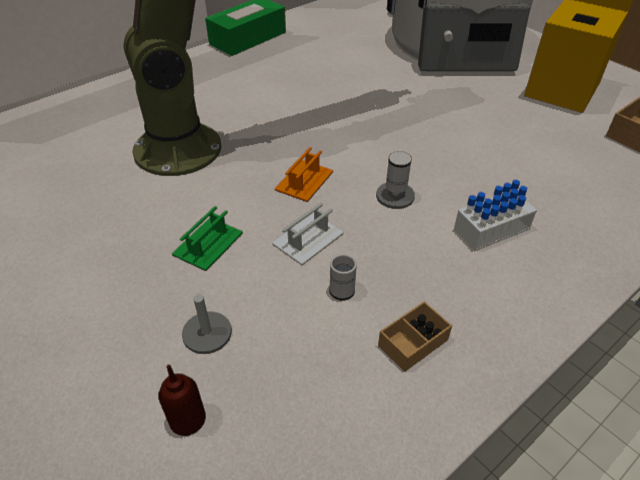

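View pics/top0.png

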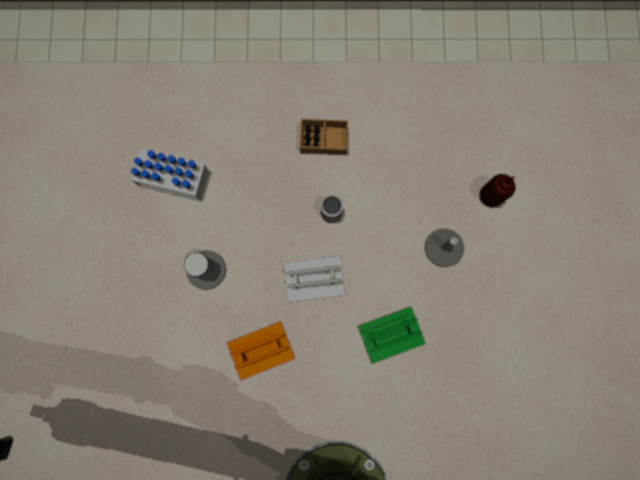

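```bash
cat > h.py <<'E'
import numpy as np, cv2
from bench import *
from scipy.spatial.transform import Rotation as R
def ray(cam,px):
    ci=camera_info(cam);K=ci["intrinsics"];T=ci["world_to_cam"]
    d=np.linalg.inv(K)@np.array([px[0],px[1],1.]);d=np.array([d[0],-d[1],-d[2]])
    Rm=T[:3,:3];o=-Rm.T@T[:3,3];w=Rm.T@d
    return o,w/np.linalg.norm(w)
def tri(pa,pb):
    A=[];b=[]
    for c,p in (("scene",pa),("top",pb)):
        o,w=ray(c,p);M=np.eye(3)-np.outer(w,w);A.append(M);b.append(M@o)
    x=np.linalg.lstsq(np.vstack(A),np.hstack(b),rcond=None)[0]
    return x,[np.linalg.norm((np.eye(3)-np.outer(w,w))@(x-o)) for o,w in (ray("scene",pa),ray("top",pb))]
def onz(cam,px,z):
    o,w=ray(cam,px);return o+w*(z-o[2])/w[2]
def proj(cam,X):
    ci=camera_info(cam);K=ci["intrinsics"];T=ci["world_to_cam"]
    c=T[:3,:3]@np.array(X)+T[:3,3];p=K@np.array([c[0],-c[1],-c[2]]);return p[:2]/p[2]
def st():
    s=get_state();q=s["ee_rot"];m=R.from_quat([q[1],q[2],q[3],q[0]]).as_matrix()
    print("t",round(s["clock"],2),"tcp",s["tcp_pos"].round(4),"open",round(s["opening"],4),"F",s["wrist_force"].round(1),"x",m[:,0].round(3),"y",m[:,1].round(3),"z",m[:,2].round(3),"q",s["qpos"].round(2));return s,m
def shot(cam,name,box=None,scale=1):
    im=snapshot(cam)[:,:,::-1]
    if box: im=im[box[1]:box[3],box[0]:box[2]]
    if scale!=1: im=cv2.resize(im,None,fx=scale,fy=scale,interpolation=cv2.INTER_CUBIC)
    cv2.imwrite("pics/"+name,im)
E
python3 - <<'E'
from h import *
st()
for n in ["bucket","bucket_mid","rest","rest_axis","post_free","post_free_tip","hung_bucket","squeeze_bottle"]:
    a=place_of("scene",n);b=place_of("top",n)
    print(n,[(np.round(d["pixel"],1).tolist(),round(d["confidence"],2)) for d in a[:4]],[(np.round(d["pixel"],1).tolist(),round(d["confidence"],2)) for d in b[:4]])
    if a and b:
        x,e=tri(a[0]["pixel"],b[0]["pixel"]);print("   ",x.round(4),np.round(e,4))
E
```

```text
t 0.1 tcp [0.1725 0.6262 0.2303] open 0.0859 F [-0.5 -0.2 -0.4] x [ 0.266  0.964 -0.002] y [ 0.964 -0.266  0.   ] z [-0.    -0.002 -1.   ] q [-1.29  0.32 -0.07  1.45  0.02  1.37 -0.06]
bucket [([339.4, 287.7], 0.67)] [([328.3, 211.9], 0.91)]
    [0.6217 0.0116 0.0051] [0.0052 0.0052]
bucket_mid [([338.3, 275.8], 0.64)] [([328.2, 206.8], 0.73), ([322.0, 139.2], 0.22)]
    [0.6234 0.0097 0.0443] [0.0081 0.0081]
rest [([305.4, 177.7], 0.84), ([208.5, 247.4], 0.75), ([312.7, 238.2], 0.67), ([391.7, 195.7], 0.35)] [([310.3, 280.2], 0.92), ([262.4, 348.6], 0.67), ([393.1, 335.1], 0.57)]
    [0.4545 0.0551 0.1554] [0.0019 0.0019]
rest_axis [([301.2, 152.2], 0.93), ([308.1, 210.8], 0.89), ([203.1, 215.1], 0.79)] [([311.2, 274.2], 0.86), ([255.2, 350.6], 0.68), ([396.9, 334.1], 0.61)]
    [0.4576 0.0486 0.2221] [0.0019 0.0019]
post_free [([206.8, 333.4], 0.96), ([340.1, 289.8], 0.21)] [([443.3, 247.1], 0.61), ([330.5, 211.9], 0.5)]
    [ 0.5417 -0.2491  0.0006] [0.0013 0.0013]
post_free_tip [([195.5, 296.9], 0.64)] [([452.6, 239.0], 0.73)]
    [ 0.5417 -0.2499  0.1078] [0.0044 0.0044]
hung_bucket [([397.1, 183.4], 0.66)] [([202.1, 268.1], 0.67)]
    [0.4918 0.2957 0.0385] [0. 0.]
squeeze_bottle [([188.9, 419.1], 0.69), ([205.6, 332.5], 0.66)] [([493.6, 193.0], 0.58)]
    [ 0.669  -0.366   0.0069] [0.0024 0.0024]
```

```bash
python3 - <<'E'
from h import *
a=snapshot("top")[:,:,::-1][170:330,260:480]; b=snapshot("scene")[:,:,::-1][190:320,250:380]
cv2.imwrite("pics/topc.png",cv2.resize(a,None,fx=3.6,fy=3.6,interpolation=cv2.INTER_CUBIC))
cv2.imwrite("pics/scc.png",cv2.resize(b,None,fx=4.5,fy=4.5,interpolation=cv2.INTER_CUBIC))
for c in ("top","scene"):
  for n in ("bucket","rest","post_free"):
    o=outline_of(c,n)
    for d in o[:4]: print(c,n,np.round(d["extent"],1),round(d["confidence"],2),"cent",np.argwhere(d["region"]).mean(0)[::-1].round(1))
E
```

```text
top bucket [319.4 193.7  21.9  28.9] 0.92 cent [331.3 207.9]
top bucket [282.3 257.9  61.6  43. ] 0.22 cent [313.9 278.2]
top rest [358.8 305.1  67.   56.2] 0.88 cent [390.9 334.1]
top rest [282.8 258.3  64.1  45.5] 0.77 cent [313.7 278.3]
top rest [227.5 323.4  68.   54.3] 0.73 cent [259.7 350.3]
top post_free [426.5 227.6  38.6  38.1] 0.96 cent [444. 247.]
top post_free [283.  254.6  61.   46.5] 0.71 cent [313.5 278.2]
scene bucket [329.3 253.6  30.1  44.5] 0.93 cent [342.4 276.6]
scene rest [276.1 200.5  71.5  65.6] 0.95 cent [307.7 235.3]
scene rest [175.5 208.   66.6  64.5] 0.77 cent [206.7 240.1]
scene rest [277.8 146.3  53.8  52.7] 0.6 cent [304.2 176.1]
scene post_free [179.1 292.3  50.9  63.6] 0.89 cent [205.6 328.9]
```

View pics/topc.png

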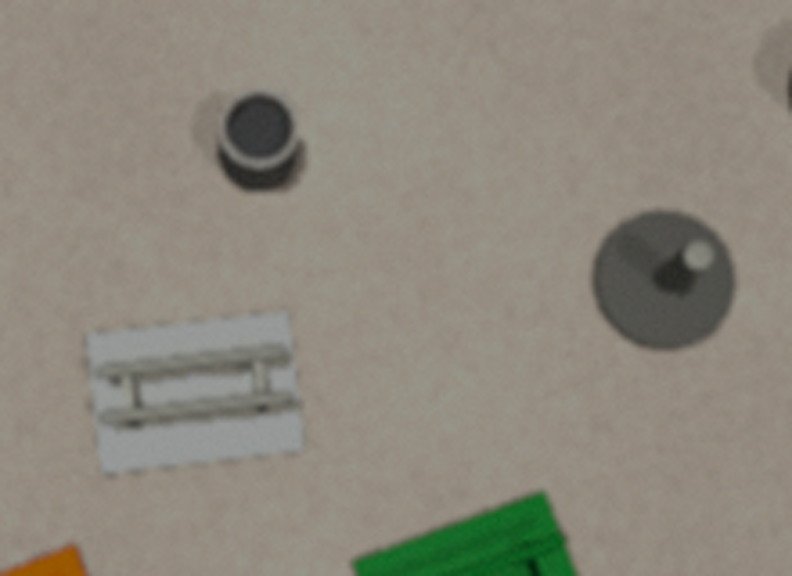

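View pics/scc.png

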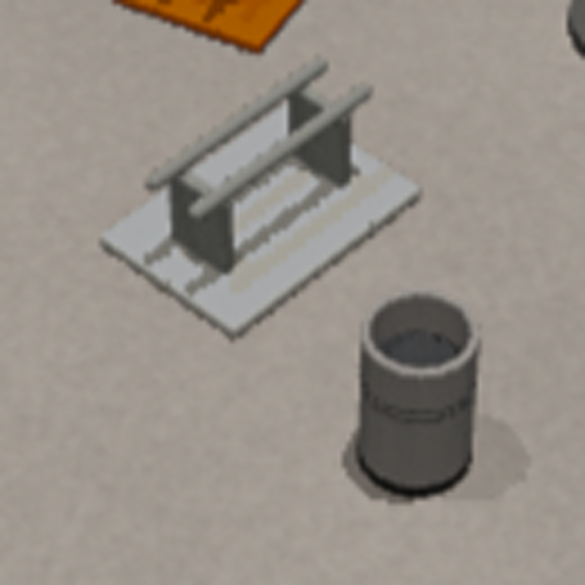

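```bash
python3 - <<'E'
from h import *
def T(u,v): return ((u+.5)/3.6-.5+260,(v+.5)/3.6-.5+170)
def S(u,v): return ((u+.5)/4.5-.5+250,(v+.5)/4.5-.5+190)
print("bucket rim top",onz("top",T(260,131),.08),"scene",onz("scene",S(420,335),.08), tri(S(420,335),T(260,131)))
print("bucket bottom top cam: low edge",onz("top",T(260,192),0.0))
print("post tip",onz("top",T(698,256),.105),"base",onz("top",T(664,280),.01))
cs=[onz("top",T(*p),.008) for p in ((88,332),(290,313),(302,450),(104,474))]
print("rest top",np.mean(cs,0),[ (np.linalg.norm(cs[i]-cs[(i+1)%4])) for i in range(4)])
d=(cs[0]-cs[1])+(cs[3]-cs[2]);print("yaw of y axis",np.degrees(np.arctan2(d[1],d[0])))
cs=[onz("scene",S(*p),.008) for p in ((100,241),(234,335),(421,190))]
print("rest scene",(cs[0]+cs[2])/2,[np.linalg.norm(cs[i]-cs[i+1]) for i in (0,1)]);d=cs[2]-cs[1];print(np.degrees(np.arctan2(d[1],d[0])))
r=[onz("top",T(*p),.058) for p in ((97,370),(291,352),(298,402),(100,416))]
print("rails",np.mean(r,0),np.round(r,4)); d=r[0]-r[1]+r[3]-r[2];print(np.degrees(np.arctan2(d[1],d[0])))
r=[onz("scene",S(*p),.056) for p in ((152,184),(197,210),(366,92),(322,65))]
print("rails sc",np.mean(r,0),np.round(r,4)); d=r[3]-r[0]+r[2]-r[1];print(np.degrees(np.arctan2(d[1],d[0])))
E
```

```text
bucket rim top [0.62202254 0.00844791 0.08      ] scene [0.62590936 0.00701657 0.08      ] (array([0.62319029, 0.00885549, 0.07632401]), [np.float64(0.0005719333476177965), np.float64(0.0005719333476184659)])
bucket bottom top cam: low edge [0.59973668 0.0076141  0.        ]
post tip [ 0.54041225 -0.24839568  0.105     ] base [ 0.54021073 -0.24771308  0.01      ]
rest top [0.4706372  0.04857943 0.008     ] [np.float64(0.1280195088921117), np.float64(0.08663521715219157), np.float64(0.12447611664834388), np.float64(0.08982762356518295)]
yaw of y axis 95.9118558007144
rest scene [0.47234184 0.04690477 0.008     ] [np.float64(0.0880531357361994), np.float64(0.12931963292887)]
96.99582116147985
rails [0.47013337 0.04735747 0.058     ] [[ 0.4794  0.1076  0.058 ]
 [ 0.4899 -0.0098  0.058 ]
 [ 0.4596 -0.0138  0.058 ]
 [ 0.4516  0.1056  0.058 ]]
94.45260016578044
rails sc [0.46960512 0.04932186 0.056     ] [[ 0.4623 -0.0089  0.056 ]
 [ 0.4887 -0.0037  0.056 ]
 [ 0.4777  0.1067  0.056 ]
 [ 0.4497  0.1032  0.056 ]]
96.07273592922277
```

```bash
cat >> h.py <<'E'
def plan(target,yaw=None,step=.048,pr=True,rows=None):
    s=get_state();q=s["ee_rot"];m=R.from_quat([q[1],q[2],q[3],q[0]]).as_matrix()
    p=s["tcp_pos"].copy();a=np.degrees(np.arctan2(m[1,0],m[0,0]))
    print("t",round(s["clock"],2),"tcp",p.round(4),"yaw",round(a,2),"tilt",m[:2,2].round(4),"open",round(s["opening"],4),"F",s["wrist_force"].round(1))
    t=np.array(target,float)
    dy=0 if yaw is None else a-yaw   # turn about tool z (down)
    n=rows or int(max(np.ceil(np.linalg.norm(t-p)/step),np.ceil(abs(dy)/8.5),1))
    for k in range(n):
        w=(t-p)/(n-k); turn=dy/(n-k)
        l=m.T@w
        print(k,np.round(l,3).tolist(),round(turn,1))
        p=p+m@np.round(l,3); m=m@R.from_euler('z',round(turn,1),degrees=True).as_matrix(); dy-=round(turn,1)
E
python3 -c "
from h import *
plan([.624,.008,.2],5.7)"
```

```text
t 1.3 tcp [0.1726 0.6267 0.2314] yaw 74.6 tilt [0.     0.0001] open 0.0853 F [-0.2  0.  -0.2]
0 [-0.03, 0.037, 0.002] 4.3
1 [-0.027, 0.04, 0.002] 4.3
2 [-0.024, 0.041, 0.002] 4.3
3 [-0.021, 0.043, 0.002] 4.3
4 [-0.017, 0.045, 0.002] 4.3
5 [-0.014, 0.046, 0.002] 4.3
6 [-0.01, 0.047, 0.002] 4.3
7 [-0.007, 0.047, 0.002] 4.3
8 [-0.003, 0.048, 0.002] 4.3
9 [0.0, 0.048, 0.002] 4.3
10 [0.004, 0.048, 0.002] 4.3
11 [0.007, 0.047, 0.002] 4.3
12 [0.011, 0.047, 0.002] 4.3
13 [0.014, 0.045, 0.002] 4.3
14 [0.018, 0.044, 0.002] 4.4
15 [0.021, 0.043, 0.001] 4.3
```

Emit:
{"fn": "drive_tool", "kwargs": {"commands": [100,-0.03,0.037,0.002,4.3,100,-0.027,0.04,0.002,4.3,100,-0.024,0.041,0.002,4.3,100,-0.021,0.043,0.002,4.3,100,-0.017,0.045,0.002,4.3], "newtons": 30}}

```text
clock: 1.8
tcp_pos: [0.3096, 0.4334, 0.2191]
ee_rot: [-0.003, 0.894, 0.448, -0.001]
wrist_force: [0.9, 1.0, -0.1]
opening: 0.0852
```

Emit:
{"fn": "drive_tool", "kwargs": {"commands": [100,-0.014,0.046,0.002,4.3,100,-0.01,0.047,0.002,4.3,100,-0.007,0.047,0.002,4.3,100,-0.003,0.048,0.002,4.3,100,0,0.048,0.002,4.3]}}

```text
clock: 2.3
tcp_pos: [0.4554, 0.2314, 0.2091]
ee_rot: [-0.004, 0.964, 0.266, 0.001]
wrist_force: [1.6, 0.3, 0.4]
opening: 0.085
```

```bash
python3 -c "
from h import *
plan([.624,.008,.15],5.7)"
```

```text
t 2.3 tcp [0.4554 0.2314 0.2091] yaw 30.86 tilt [-0.0005  0.0084] open 0.085 F [1.6 0.3 0.4]
0 [0.005, 0.046, 0.01] 4.2
1 [0.008, 0.046, 0.009] 4.2
2 [0.012, 0.045, 0.01] 4.2
3 [0.015, 0.044, 0.009] 4.2
4 [0.018, 0.043, 0.01] 4.2
5 [0.022, 0.042, 0.009] 4.2
```

Emit:
{"fn": "drive_tool", "kwargs": {"commands": [100,0.005,0.046,0.01,4.2,100,0.008,0.046,0.009,4.2,100,0.012,0.045,0.01,4.2,100,0.015,0.044,0.009,4.2,100,0.018,0.043,0.01,4.2]}}

```text
clock: 2.8
tcp_pos: [0.6005, 0.0374, 0.1617]
ee_rot: [-0.006, 0.997, 0.079, 0.004]
wrist_force: [1.0, 0.3, 0.2]
opening: 0.0855
```

Emit:
{"fn": "drive_tool", "kwargs": {"commands": [100,0.022,0.042,0.009,4.2,100,0,0,0,0,100,0,0,0,0,100,0,0,0,0,100,0,0,0,0]}}

```text
clock: 3.3
tcp_pos: [0.6307, -0.0098, 0.1501]
ee_rot: [-0.004, 0.999, 0.036, 0.003]
wrist_force: [0.5, -0.2, -0.5]
opening: 0.0855
```

```bash
python3 -c "
from h import *
plan([.624,.008,.039],5.7)
shot('top','a1.png',(260,140,420,320),3.5)
shot('scene','a2.png',(240,140,440,320),3)
plan([.624,.008,.039],5.7)"
```

```text
t 3.3 tcp [ 0.6307 -0.0098  0.1501] yaw 4.08 tilt [0.0062 0.0078] open 0.0855 F [ 0.5 -0.2 -0.5]
0 [-0.002, -0.006, 0.037] -0.5
1 [-0.002, -0.006, 0.037] -0.6
2 [-0.002, -0.005, 0.037] -0.5
t 3.4 tcp [ 0.6308 -0.0095  0.1503] yaw 4.1 tilt [0.0066 0.008 ] open 0.0853 F [-0.1 -0.6 -0.4]
0 [-0.002, -0.006, 0.037] -0.5
1 [-0.002, -0.006, 0.037] -0.5
2 [-0.002, -0.005, 0.037] -0.6
```

View pics/a2.png

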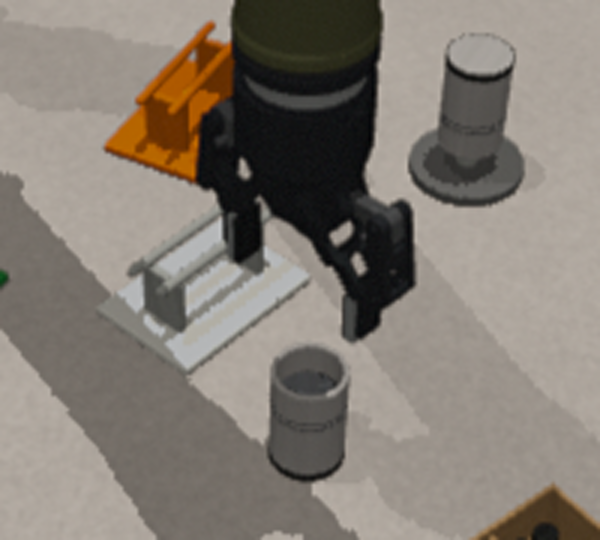

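Emit:
{"fn": "drive_tool", "kwargs": {"commands": [100,-0.006,-0.017,0.0,-1.6,100,0,0,0.02,0,100,0,0,0.03,0,100,0,0,0.03,0,100,0,0,0,0]}}

```text
clock: 3.9
tcp_pos: [0.623, 0.0206, 0.0718]
ee_rot: [-0.008, 0.998, 0.058, 0.006]
wrist_force: [0.3, -0.2, 0.2]
opening: 0.0855
```

```bash
python3 -c "
from h import *
plan([.624,.008,.039],5.7)"
```

```text
t 3.9 tcp [0.623  0.0206 0.0718] yaw 6.69 tilt [0.0113 0.0157] open 0.0855 F [ 0.3 -0.2  0.2]
0 [-0.001, 0.013, 0.033] 1.0
```

Emit:
{"fn": "drive_tool", "kwargs": {"commands": [100,0,0.006,0.015,0.5,100,0,0.003,0.008,0,100,0,0,0.002,0,100,0,0,0,0,100,0,0,0,0]}}

```text
clock: 4.4
tcp_pos: [0.6264, 0.0146, 0.0494]
ee_rot: [-0.009, 0.998, 0.056, 0.009]
wrist_force: [0.2, -0.1, 0.4]
opening: 0.0853
```

```bash
python3 -c "
from h import *
plan([.624,.008,.039],5.7)"
```

```text
t 4.4 tcp [0.6264 0.0146 0.0494] yaw 6.41 tilt [0.0169 0.0181] open 0.0853 F [ 0.2 -0.1  0.4]
0 [-0.003, 0.006, 0.01] 0.7
```

Emit:
{"fn": "drive_tool", "kwargs": {"commands": [100,-0.003,0.007,0.008,0.5,100,0,0,0.002,0,50,0,0,0,0,50,0,0,0,0,50,0,0,0,0]}}

```text
clock: 4.9
tcp_pos: [0.625, 0.0061, 0.0402]
ee_rot: [-0.009, 0.999, 0.051, 0.01]
wrist_force: [-0.8, 0.5, 0.3]
opening: 0.0499
```

```bash
python3 -c "
from h import *
plan([.624,.008,.039],5.7)
shot('scene','a3.png',(240,180,440,320),4)
shot('top','a4.png',(260,140,420,300),3.5)
"
```

```text
t 4.9 tcp [0.625  0.0061 0.0402] yaw 5.79 tilt [0.0186 0.0184] open 0.0499 F [-0.8  0.5  0.3]
0 [-0.001, -0.002, 0.001] 0.1
```

View pics/a3.png

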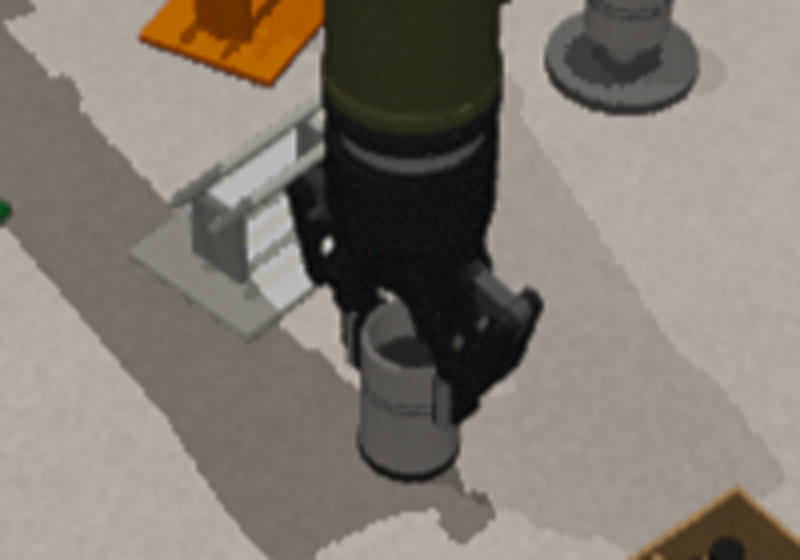

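View pics/a4.png

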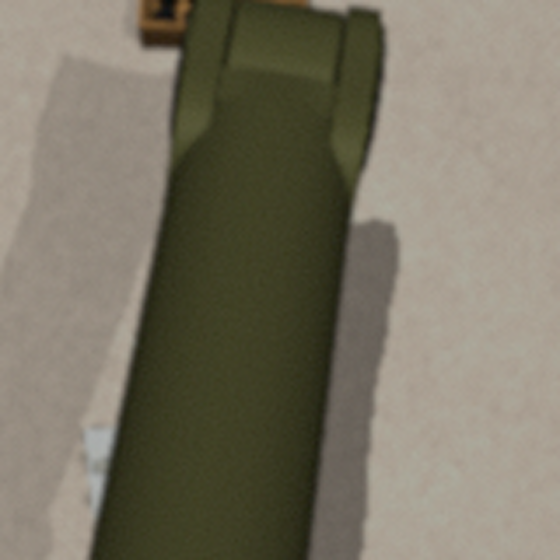

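Emit:
{"fn": "drive_tool", "kwargs": {"commands": [0,0,0,-0.01,0,0,0,0,-0.025,0,0,0,0,-0.035,0,0,0,0,-0.035,0,0,0,0,-0.01,0], "newtons": 30}}

```text
clock: 5.5
tcp_pos: [0.6201, 0.0044, 0.1558]
ee_rot: [-0.008, 0.999, 0.051, 0.006]
wrist_force: [1.5, -0.5, -1.8]
opening: 0.0499
```

```bash
python3 -c "
from h import *
plan([.461,.147,.14],5.7,step=.025)
shot('scene','a5.png',(240,140,440,320),3)
"
```

```text
t 5.5 tcp [0.6201 0.0044 0.1558] yaw 5.83 tilt [0.0115 0.0166] open 0.0499 F [ 1.5 -0.5 -1.8]
0 [-0.016, -0.018, 0.002] 0.0
1 [-0.016, -0.017, 0.002] 0.0
2 [-0.016, -0.018, 0.002] 0.0
3 [-0.016, -0.017, 0.002] 0.0
4 [-0.016, -0.018, 0.002] 0.0
5 [-0.016, -0.017, 0.002] 0.0
6 [-0.016, -0.018, 0.001] 0.0
7 [-0.016, -0.017, 0.002] 0.1
8 [-0.016, -0.018, 0.001] 0.0
```

View pics/a5.png

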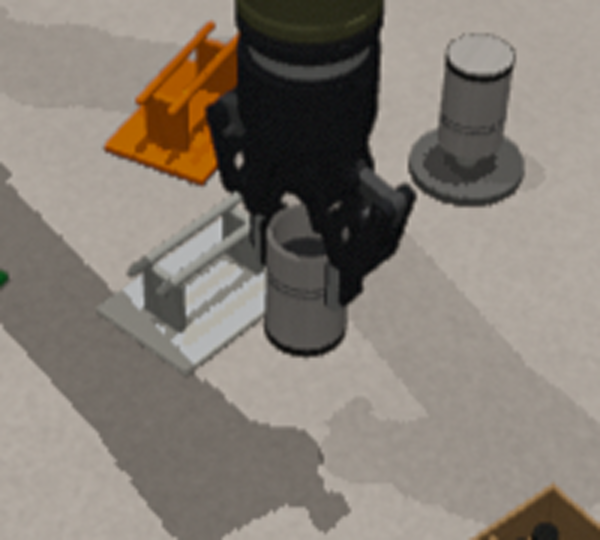

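Emit:
{"fn": "drive_tool", "kwargs": {"commands": [0,-0.016,-0.018,0.002,0,0,-0.016,-0.018,0.002,0,0,-0.016,-0.018,0.002,0,0,-0.016,-0.018,0.002,0,0,-0.016,-0.018,0.002,0]}}

```text
clock: 6.05
tcp_pos: [0.5273, 0.0847, 0.1388]
ee_rot: [-0.006, 0.999, 0.048, 0.004]
wrist_force: [0.2, -0.5, -3.0]
opening: 0.0497
```

Emit:
{"fn": "drive_tool", "kwargs": {"commands": [0,-0.016,-0.018,0.002,0,0,-0.016,-0.018,0.002,0,0,-0.012,-0.014,0.002,0,0,-0.006,-0.006,0,0,0,0,0,0,0]}}

```text
clock: 6.55
tcp_pos: [0.4617, 0.1394, 0.1241]
ee_rot: [-0.004, 0.999, 0.051, -0.003]
wrist_force: [0.8, -0.7, -3.2]
opening: 0.0494
```

```bash
python3 -c "
from h import *
plan([.461,.147,.075],5.7,step=.025)
shot('scene','a6.png',(240,80,440,280),3)
"
```

```text
t 6.55 tcp [0.4617 0.1394 0.1241] yaw 5.88 tilt [-0.0063  0.0077] open 0.0494 F [ 0.8 -0.7 -3.2]
0 [0.0, -0.004, 0.025] 0.1
1 [0.0, -0.003, 0.024] 0.1
```

View pics/a6.png

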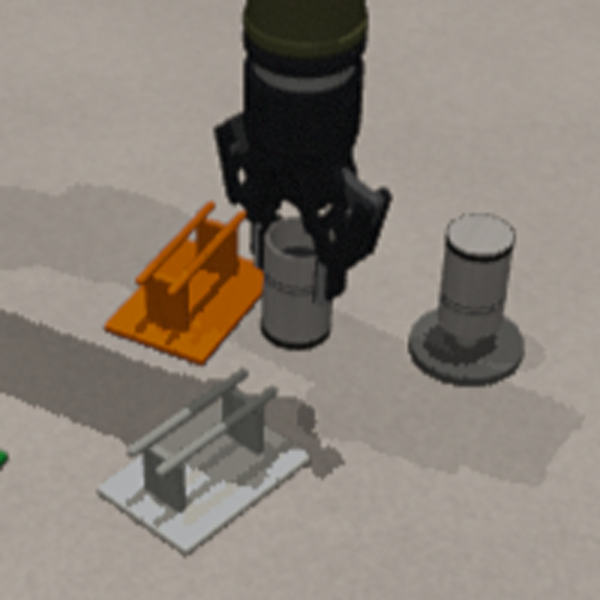

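Emit:
{"fn": "drive_tool", "kwargs": {"commands": [0,0,-0.005,0.012,0,0,0,-0.003,0.015,0,0,0,0,0.012,0,0,0,0,0.006,0,0,0,0,0,0]}}

```text
clock: 7.1
tcp_pos: [0.464, 0.1441, 0.075]
ee_rot: [-0.003, 0.999, 0.048, -0.002]
wrist_force: [0.2, -0.4, -2.4]
opening: 0.0494
```

```bash
python3 -c "
from h import *
plan([.461,.147,.075],5.7,step=.025)
shot('scene','a7.png',(240,80,440,280),3)
"
```

```text
t 7.1 tcp [0.464  0.1441 0.075 ] yaw 5.48 tilt [-0.0044  0.0051] open 0.0494 F [ 0.2 -0.4 -2.4]
0 [-0.003, -0.003, 0.0] -0.2
```

View pics/a7.png

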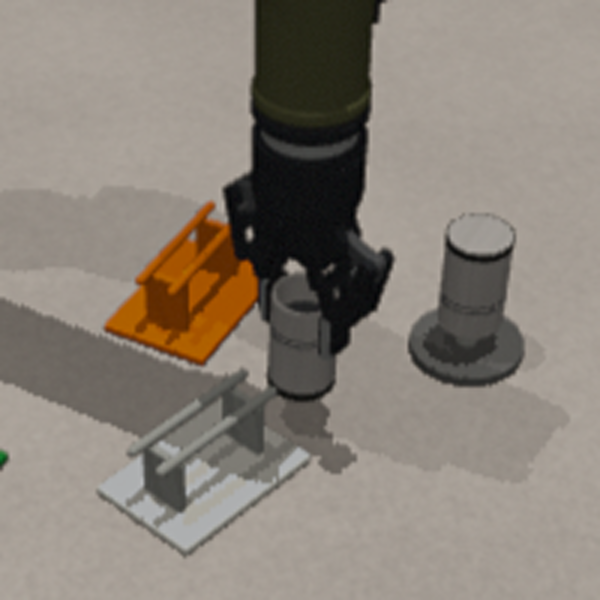

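Emit:
{"fn": "drive_tool", "kwargs": {"commands": [0,-0.002,0.006,0,0,0,-0.001,0.008,0,0,0,0,0.008,0,0,0,0,0.008,0,0,0,0,0.006,0,0], "newtons": 25}}

```text
clock: 7.65
tcp_pos: [0.4623, 0.1146, 0.0784]
ee_rot: [-0.01, 0.999, 0.049, -0.003]
wrist_force: [-3.5, 5.1, -0.9]
opening: 0.0487
```

```bash
python3 -c "
from h import *
plan([.463,.120,.075],5.7,step=.025)
shot('scene','a8.png',(240,80,440,280),3)
"
```

```text
t 7.65 tcp [0.4623 0.1146 0.0784] yaw 5.64 tilt [-0.008   0.0201] open 0.0487 F [-3.5  5.1 -0.9]
0 [0.001, -0.005, 0.004] -0.1
```

View pics/a8.png

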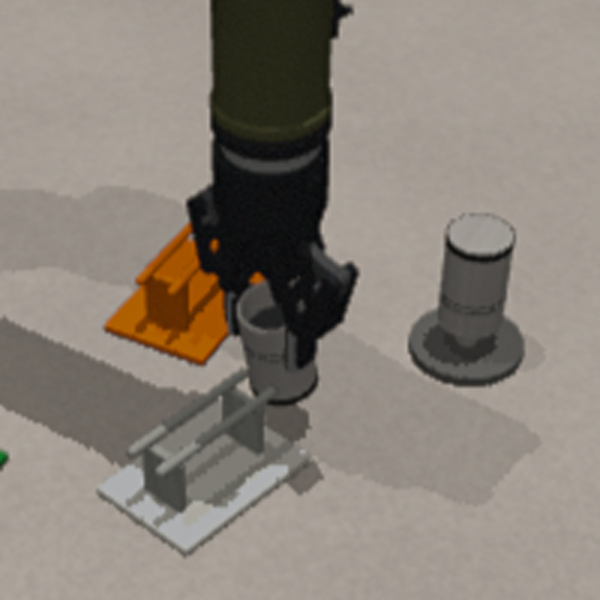

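Emit:
{"fn": "drive_tool", "kwargs": {"commands": [0,0,0.008,0,0,0,0,0.008,0,0,0,0,0.008,0,0,0,0,0.008,0,0,0,0,0.004,0,0]}}

```text
clock: 8.2
tcp_pos: [0.4648, 0.0893, 0.0819]
ee_rot: [-0.022, 0.998, 0.051, -0.002]
wrist_force: [-2.7, 5.5, 4.3]
opening: 0.0487
```

```bash
python3 -c "
from h import *
plan([.467,.07,.075],5.7,step=.025)
shot('scene','a9.png',(240,80,440,280),3)
"
```

```text
t 8.2 tcp [0.4648 0.0893 0.0819] yaw 5.83 tilt [-0.0063  0.0437] open 0.0487 F [-2.7  5.5  4.3]
0 [0.0, 0.02, 0.006] 0.1
```

View pics/a9.png

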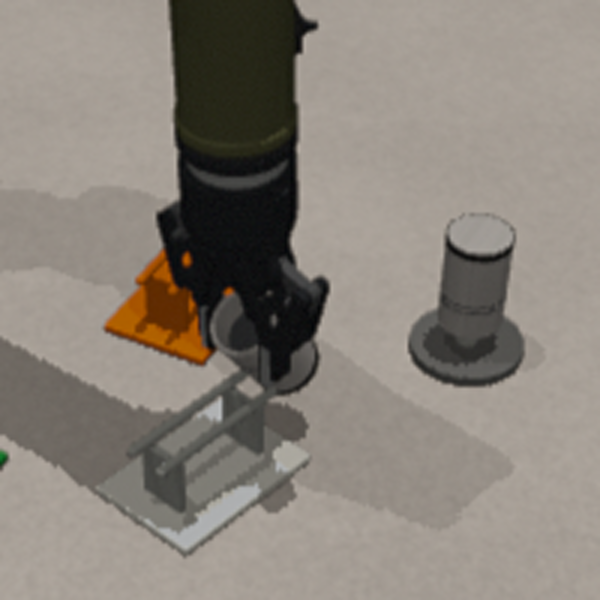

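Emit:
{"fn": "drive_tool", "kwargs": {"commands": [0,0,0.008,0,0,0,0,0.008,0.002,0,0,0,0.008,0.002,0,0,0,0.008,0.002,0,0,0,0.004,0.002,0]}}

```text
clock: 8.75
tcp_pos: [0.4692, 0.0577, 0.0771]
ee_rot: [-0.028, 0.998, 0.052, 0.0]
wrist_force: [-3.5, 0.1, 5.3]
opening: 0.048
```

```bash
python3 -c "
from h import *
plan([.469,.06,.064],5.7,step=.025)
shot('scene','a10.png',(240,80,440,280),3)
"
```

```text
t 8.75 tcp [0.4692 0.0577 0.0771] yaw 6.01 tilt [-0.0029  0.0569] open 0.048 F [-3.5  0.1  5.3]
0 [-0.0, -0.002, 0.013] 0.3
```

View pics/a10.png

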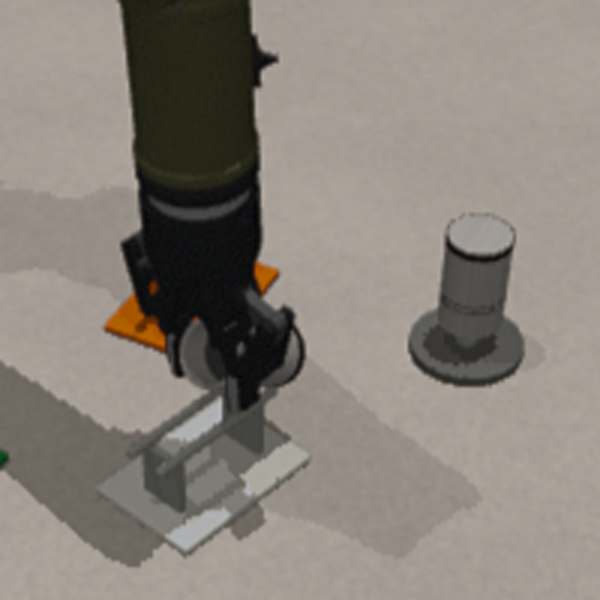

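Emit:
{"fn": "drive_tool", "kwargs": {"commands": [0,0,0.004,0.004,0,0,0,0.004,0.004,0,0,0,0.004,0.004,0,0,0,0.004,0.003,0,0,0,0.0,0,0]}}

```text
clock: 9.3
tcp_pos: [0.4708, 0.041, 0.0599]
ee_rot: [-0.028, 0.998, 0.052, 0.0]
wrist_force: [-2.0, -1.7, 4.0]
opening: 0.0482
```

```bash
python3 -c "
from h import *
plan([.469,.04,.064],5.7,step=.025)
shot('scene','a11.png',(240,80,440,280),3)
"
```

```text
t 9.3 tcp [0.4708 0.041  0.0599] yaw 5.97 tilt [-0.0029  0.0569] open 0.0482 F [-2.  -1.7  4. ]
0 [-0.002, 0.001, -0.004] 0.3
```

View pics/a11.png

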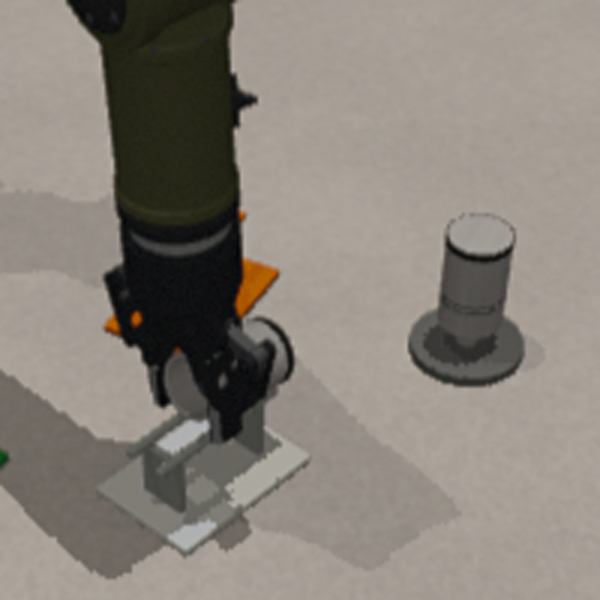

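```bash
python3 -c "
from h import *
shot('scene','a12.png',(270,170,350,270),6)
shot('top','a13.png',(260,220,380,320),6)
for X in [(.465,.1277,.081),(.473,.048,.081)]: print(proj('scene',X))
"
```

```text
[334.69503992 193.94702762]
[308.05719487 212.0944002 ]
```

View pics/a12.png

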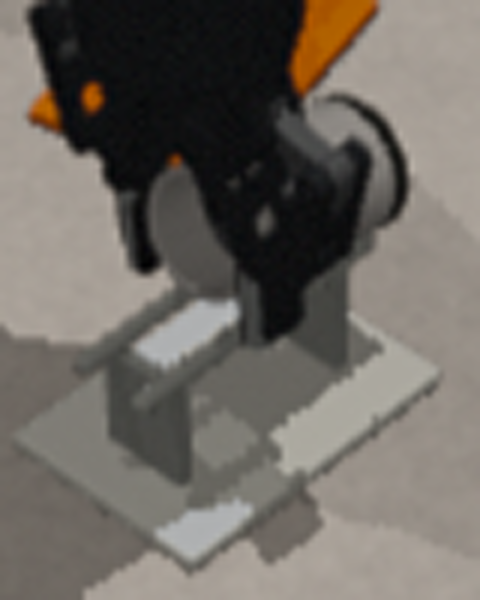

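View pics/a13.png

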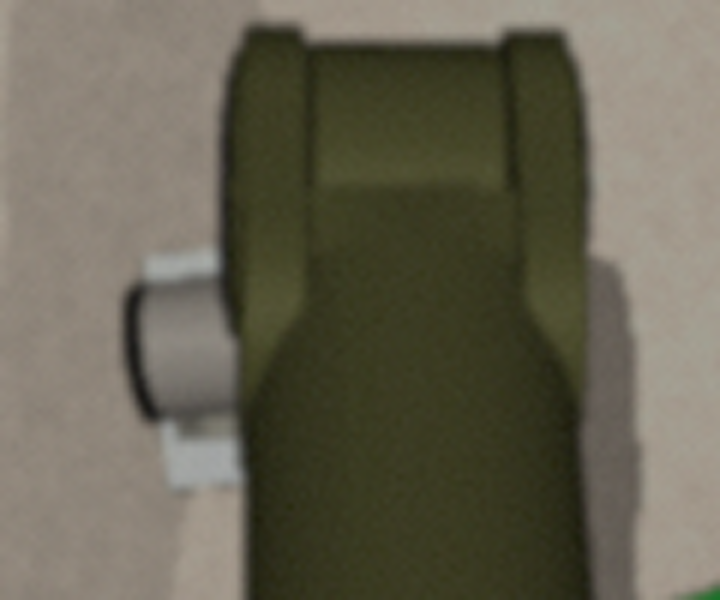

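```bash
cat >> h.py <<'E'
def overlay(cam,img,C,axis,box,scale,col=(0,0,255)):
    # C: closed end centre, axis: unit to mouth
    a=np.array(axis,float);a/=np.linalg.norm(a);e1=np.cross(a,[0,0,1.]) if abs(a[2])<.9 else np.cross(a,[1.,0,0]);e1/=np.linalg.norm(e1);e2=np.cross(a,e1)
    for d,r in ((0,.025),(.08,.025),(.08,.021)):
        pts=[(proj(cam,np.array(C)+a*d+r*(np.cos(t)*e1+np.sin(t)*e2))-np.array(box[:2])+.5)*scale-.5 for t in np.linspace(0,6.283,60)]
        cv2.polylines(img,[np.round(pts).astype(int)],True,col,1)
E
python3 - <<'E'
from h import *
for b,c,f,s in (((270,170,350,270),"scene","a12.png",6),((260,220,380,320),"top","a13.png",6)):
    im=cv2.imread("pics/"+f)
    u=np.array([-.1,.995,0])
    overlay(c,im,np.array([.4637,.1225,.081]),-u,b,s,(0,0,255))
    t=np.radians(10)
    overlay(c,im,np.array([.4637,.1225,.072]),-u*np.cos(t)+[0,0,np.sin(t)],b,s,(0,255,0))
    cv2.imwrite("pics/o"+f,im)
a=cv2.imread("pics/oa12.png");b=cv2.imread("pics/oa13.png")
b=cv2.resize(b,None,fx=.45,fy=.45)
o=np.zeros((600,800,3),np.uint8);o[:,:480]=a;o[:b.shape[0],480:480+b.shape[1]]=b[:, :320];cv2.imwrite("pics/o1.png",o)
E
```

```text
(no output)
```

View pics/o1.png

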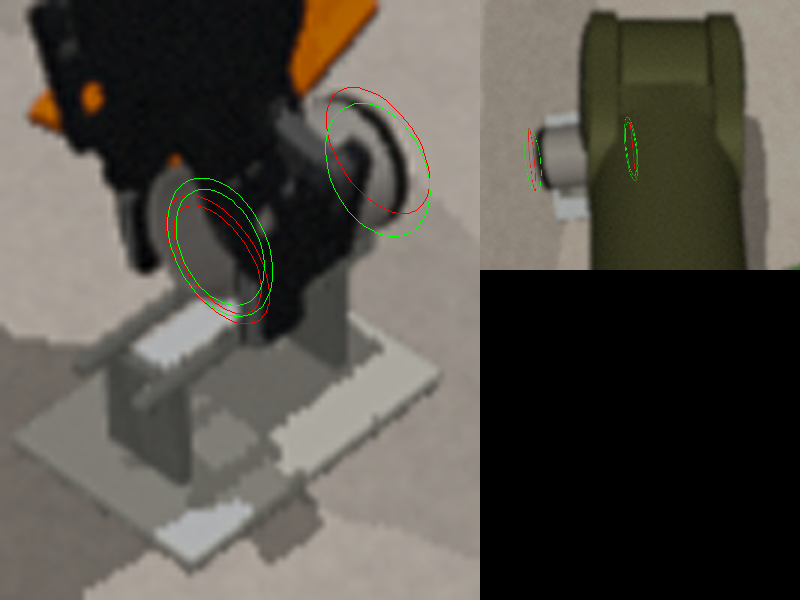

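```bash
python3 - <<'E'
from h import *
o=[]
u=np.array([-.1,.995,0])
for deg,z in ((0,.081),(8,.077),(15,.073)):
    im=cv2.imread("pics/a12.png")[60:360]
    im=cv2.imread("pics/a12.png")
    t=np.radians(deg)
    overlay("scene",im,np.array([.4645,.113,z]),-u*np.cos(t)+[0,0,np.sin(t)],(270,170,350,270),6,(0,0,255))
    o.append(im[50:350,100:430])
    im=cv2.imread("pics/a13.png")
    overlay("top",im,np.array([.4645,.113,z]),-u*np.cos(t)+[0,0,np.sin(t)],(260,220,380,320),6,(0,0,255))
    o.append(im[200:500,80:260])
W=np.hstack(o[0:4]);cv2.imwrite("pics/o2.png",cv2.resize(np.vstack([np.hstack(o[0:2]+[o[2]]) if 0 else np.hstack(o[0:3:2]+[o[1]]),np.hstack([o[4],np.zeros_like(o[4]),o[5]])]),None,fx=.95,fy=.95))
E
```

```text
(no output)
```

View pics/o2.png

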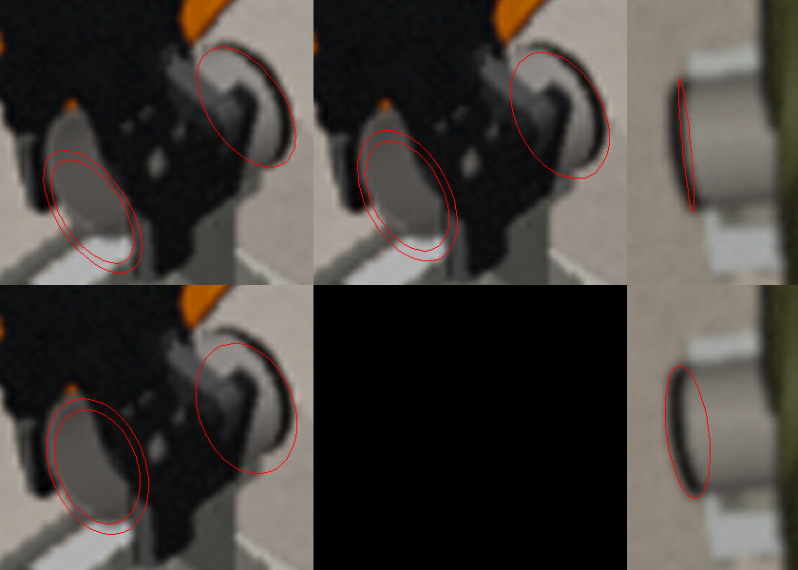

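Emit:
{"fn": "drive_tool", "kwargs": {"commands": [0,0,0.002,0.004,0,0,0,0.002,0.004,0,0,0,0.002,0.004,0,0,0,0.0,0.003,0,0,0,0.0,0,0]}}

```text
clock: 9.95
tcp_pos: [0.4716, 0.0358, 0.0463]
ee_rot: [-0.03, 0.998, 0.052, -0.001]
wrist_force: [-1.9, 2.3, 2.3]
opening: 0.0483
```

```bash
python3 -c "
from h import *
plan([.469,.04,.064],5.7,step=.025)
shot('scene','a14.png',(270,170,350,270),6)
shot('top','a15.png',(260,220,380,320),6)
"; cat >> h.py <<'E'
def vis(fs,ft,hyps,out):
    o=[]
    for C,ax in hyps:
        im=cv2.imread("pics/"+fs);overlay("scene",im,C,ax,(270,170,350,270),6);a=im[50:350,60:430]
        im=cv2.imread("pics/"+ft);overlay("top",im,C,ax,(260,220,380,320),6);b=im[200:500,80:300]
        o.append(np.hstack([a,b]))
    cv2.imwrite("pics/"+out,np.vstack(o))
E
python3 - <<'E'
from h import *
u=np.array([-.1,.995,0]);t=np.radians(8)
vis("a14.png","a15.png",[(np.array([.465,.105,.081]),-u),(np.array([.465,.105,.081]),-u*np.cos(t)+[0,0,np.sin(t)])],"o3.png")
E
```

```text
t 9.95 tcp [0.4716 0.0358 0.0463] yaw 6.01 tilt [-0.0043  0.059 ] open 0.0483 F [-1.9  2.3  2.3]
0 [-0.002, -0.006, -0.017] 0.3
```

View pics/o3.png

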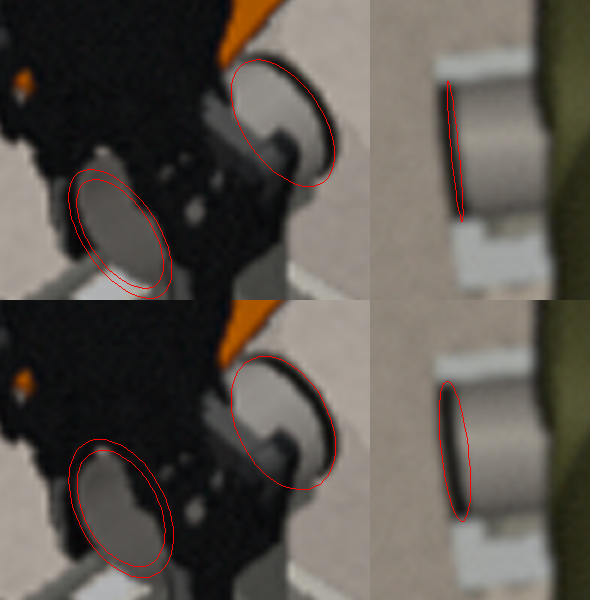

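Emit:
{"fn": "drive_tool", "kwargs": {"commands": [0,0,0.0,0.003,0,0,0,0,0.002,0,0,0,0,0.0,0,65,0,0.0,0.0,0,65,0,0.0,0,0]}}

```text
clock: 10.55
tcp_pos: [0.4729, 0.0353, 0.046]
ee_rot: [-0.031, 0.998, 0.052, -0.001]
wrist_force: [0.2, -0.3, -0.7]
opening: 0.0555
```

Emit:
{"fn": "drive_tool", "kwargs": {"commands": [80,0,0.0,0,0,80,0,0,0,0,80,0,0,0.0,0,80,0,0.0,0.0,0,80,0,0.0,0,0]}}

```text
clock: 11.05
tcp_pos: [0.4732, 0.0348, 0.0449]
ee_rot: [-0.03, 0.998, 0.052, -0.0]
wrist_force: [0.0, -0.0, 0.4]
opening: 0.0685
```

```bash
python3 -c "
from h import *
plan([.469,.04,.15],5.7,step=.025)
shot('scene','a16.png',(270,170,350,270),6)
shot('top','a17.png',(260,220,380,320),6)
u=np.array([-.1,.995,0])
vis('a16.png','a17.png',[(np.array([.465,.105,.081]),-u)],'o4.png')
"
```

```text
t 11.05 tcp [0.4732 0.0348 0.0449] yaw 5.96 tilt [-0.0039  0.0598] open 0.0685 F [ 0.  -0.   0.4]
0 [-0.001, -0.002, -0.021] 0.1
1 [-0.001, -0.002, -0.021] 0.0
2 [-0.0, -0.003, -0.021] 0.1
3 [-0.001, -0.002, -0.021] 0.0
4 [-0.0, -0.003, -0.021] 0.1
```

View pics/o4.png

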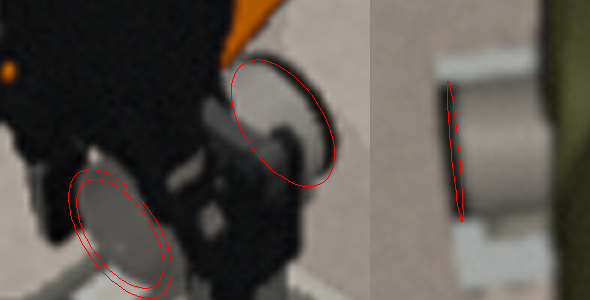

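Emit:
{"fn": "drive_tool", "kwargs": {"commands": [100,0,0.0,-0.015,0,100,0,0,-0.03,0,100,0,0,-0.04,0,100,0,0.0,-0.03,0,100,0,0.0,0,0]}}

```text
clock: 11.65
tcp_pos: [0.4724, 0.0274, 0.1626]
ee_rot: [-0.029, 0.998, 0.052, -0.002]
wrist_force: [0.0, 0.0, 0.7]
opening: 0.0855
```

```bash
python3 -c "
from h import *
plan([.467,.08,.15],5.7,step=.025)
shot('scene','a18.png',(270,170,350,270),6)
shot('top','a19.png',(260,220,380,320),6)
u=np.array([-.1,.995,0])
vis('a18.png','a19.png',[(np.array([.465,.105,.081]),-u),(np.array([.465,.105,.081]),-u*.99+[0,0,.14])],'o5.png')
"
```

```text
t 11.65 tcp [0.4724 0.0274 0.1626] yaw 5.94 tilt [-0.0073  0.0581] open 0.0855 F [0.  0.  0.7]
0 [0.0, -0.017, 0.005] 0.1
1 [0.0, -0.018, 0.005] 0.1
2 [-0.0, -0.017, 0.006] 0.0
```

View pics/o5.png

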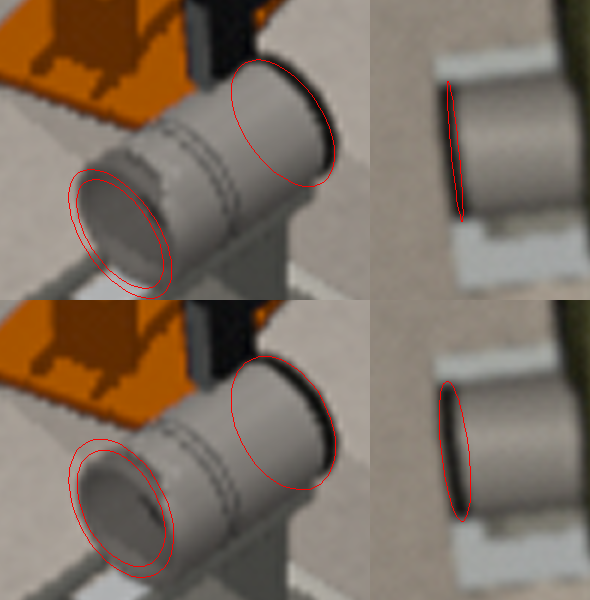

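```bash
python3 -c "
from h import *
plan([.468,.075,.13],5.7,step=.015)
"
```

```text
t 11.75 tcp [0.4701 0.0274 0.1592] yaw 5.96 tilt [-0.013   0.0569] open 0.0854 F [-0.6  0.3 -0.5]
0 [0.001, -0.011, 0.008] 0.1
1 [0.001, -0.012, 0.008] 0.1
2 [0.0, -0.011, 0.008] 0.0
3 [0.001, -0.012, 0.008] 0.1
```

Emit:
{"fn": "drive_tool", "kwargs": {"commands": [100,0,-0.01,0.006,0,100,0,-0.012,0.008,0,100,0,-0.012,0.008,0,100,0,-0.008,0.01,0,100,0,0,0.005,0]}}

```text
clock: 12.25
tcp_pos: [0.4609, 0.076, 0.117]
ee_rot: [-0.028, 0.998, 0.053, -0.009]
wrist_force: [-0.6, 0.0, -0.4]
opening: 0.0856
```

```bash
python3 -c "
from h import *
plan([.468,.075,.065],5.7,step=.015)
"
```

```text
t 12.25 tcp [0.4609 0.076  0.117 ] yaw 6.08 tilt [-0.0217  0.0546] open 0.0856 F [-0.6  0.  -0.4]
0 [0.002, 0.001, 0.013] 0.1
1 [0.002, 0.001, 0.013] 0.1
2 [0.002, 0.001, 0.013] 0.1
3 [0.002, 0.002, 0.013] 0.1
```

Emit:
{"fn": "drive_tool", "kwargs": {"commands": [100,0.004,0,0.01,0,100,0.003,0,0.014,0,100,0.001,0,0.014,0,100,0,0,0.01,0,100,0,0,0.002,0]}}

```text
clock: 12.75
tcp_pos: [0.4678, 0.0788, 0.0612]
ee_rot: [-0.026, 0.998, 0.053, -0.011]
wrist_force: [0.2, -0.4, 0.1]
opening: 0.0856
```

```bash
python3 -c "
from h import *
plan([.468,.075,.065],5.7,step=.015)
shot('scene','a20.png',(270,170,350,270),6)
"
```

```text
t 12.75 tcp [0.4678 0.0788 0.0612] yaw 6.07 tilt [-0.0238  0.0518] open 0.0856 F [ 0.2 -0.4  0.1]
0 [-0.0, 0.004, -0.004] 0.4
```

View pics/a20.png

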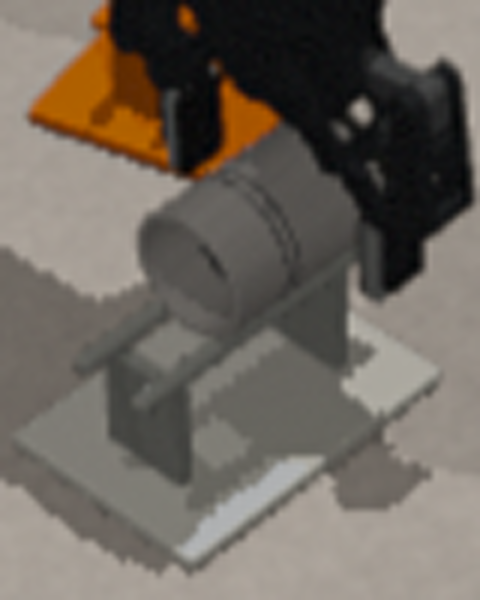

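Emit:
{"fn": "drive_tool", "kwargs": {"commands": [100,0,0.003,-0.003,0,80,0,0.001,0,0,0,0,0,0,0,0,0,0,0,0,0,0,0,0,0], "newtons": 25}}

```text
clock: 13.3
tcp_pos: [0.4667, 0.0736, 0.0662]
ee_rot: [-0.027, 0.998, 0.052, -0.013]
wrist_force: [1.2, -0.7, -2.8]
opening: 0.0483
```

```bash
python3 -c "
from h import *
plan([.478,-.011,.068],5.7,step=.015)
"
```

```text
t 13.3 tcp [0.4667 0.0736 0.0662] yaw 6.04 tilt [-0.0278  0.0528] open 0.0483 F [ 1.2 -0.7 -2.8]
0 [0.0, 0.014, -0.001] 0.1
1 [0.0, 0.014, -0.001] 0.0
2 [0.001, 0.014, -0.001] 0.1
3 [0.001, 0.014, -0.001] 0.0
4 [0.0, 0.015, -0.001] 0.1
5 [0.001, 0.014, -0.002] 0.0
```

Emit:
{"fn": "drive_tool", "kwargs": {"commands": [0,0,0.004,-0.008,0,0,0,0.01,-0.006,0,0,0,0.015,0,0,0,0,0.016,0,0,0,0,0.016,0,0]}}

```text
clock: 13.8
tcp_pos: [0.475, 0.0101, 0.0794]
ee_rot: [-0.027, 0.998, 0.055, -0.01]
wrist_force: [0.3, -0.5, -1.7]
opening: 0.0486
```

Emit:
{"fn": "drive_tool", "kwargs": {"commands": [0,0,0.015,0,0,0,0,0.012,0,0,0,0,0.008,0,0,0,0,0.004,0,0,0,0,0,0,0]}}

```text
clock: 14.3
tcp_pos: [0.4808, -0.0368, 0.0793]
ee_rot: [-0.026, 0.998, 0.051, -0.008]
wrist_force: [-0.1, 1.4, -1.9]
opening: 0.0482
```

```bash
python3 -c "
from h import *
plan([.478,-.028,.075],5.7,step=.015)
shot('scene','a21.png',(220,150,350,270),6)
"
```

```text
t 14.3 tcp [ 0.4808 -0.0368  0.0793] yaw 5.88 tilt [-0.0189  0.0517] open 0.0482 F [-0.1  1.4 -1.9]
0 [-0.002, -0.009, 0.005] 0.2
```

View pics/a21.png

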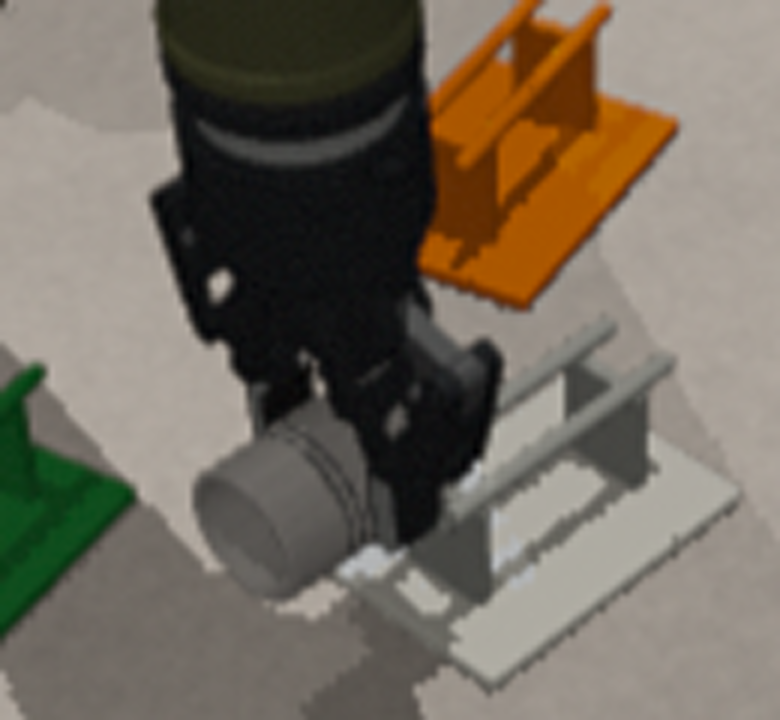

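Emit:
{"fn": "drive_tool", "kwargs": {"commands": [0,-0.001,-0.006,0.004,0,0,0,-0.005,0.005,0,0,0,0,0.006,0,0,0,0.002,0.006,0,0,0,0.002,0.005,0]}}

```text
clock: 14.85
tcp_pos: [0.4799, -0.0273, 0.0562]
ee_rot: [-0.026, 0.998, 0.054, -0.007]
wrist_force: [-6.3, -4.5, 13.8]
opening: 0.0484
```

```bash
python3 -c "
from h import *
plan([.478,-.028,.055],5.7,step=.015)
shot('scene','a22.png',(220,150,350,270),6)
"
```

```text
t 14.85 tcp [ 0.4799 -0.0273  0.0562] yaw 6.21 tilt [-0.0175  0.0506] open 0.0484 F [-6.3 -4.5 13.8]
0 [-0.002, 0.001, 0.001] 0.5
```

View pics/a22.png

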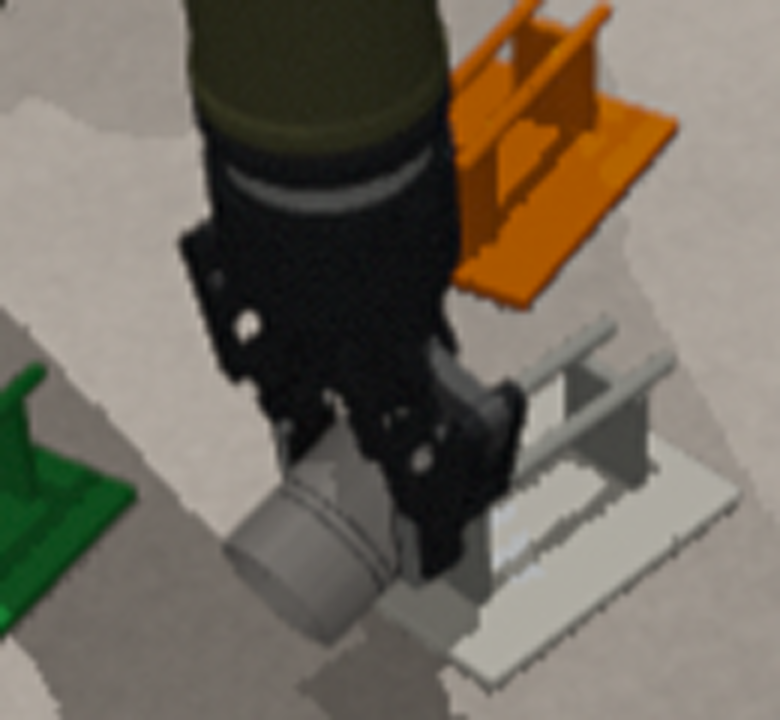

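Emit:
{"fn": "drive_tool", "kwargs": {"commands": [0,-0.001,0.003,0.004,0,0,0,0.003,0.004,0,0,0,0.001,0.004,0,0,0,0.0,0.004,0,0,0,0,0.002,0]}}

```text
clock: 15.4
tcp_pos: [0.4806, -0.0344, 0.0426]
ee_rot: [-0.027, 0.998, 0.055, -0.007]
wrist_force: [-6.2, -2.2, 14.1]
opening: 0.0484
```

```bash
python3 -c "
from h import *
plan([.478,-.028,.055],5.7,step=.015)
shot('scene','a23.png',(220,150,350,270),6)
"
```

```text
t 15.4 tcp [ 0.4806 -0.0344  0.0426] yaw 6.35 tilt [-0.0179  0.0529] open 0.0484 F [-6.2 -2.2 14.1]
0 [-0.002, -0.007, -0.012] 0.7
```

View pics/a23.png

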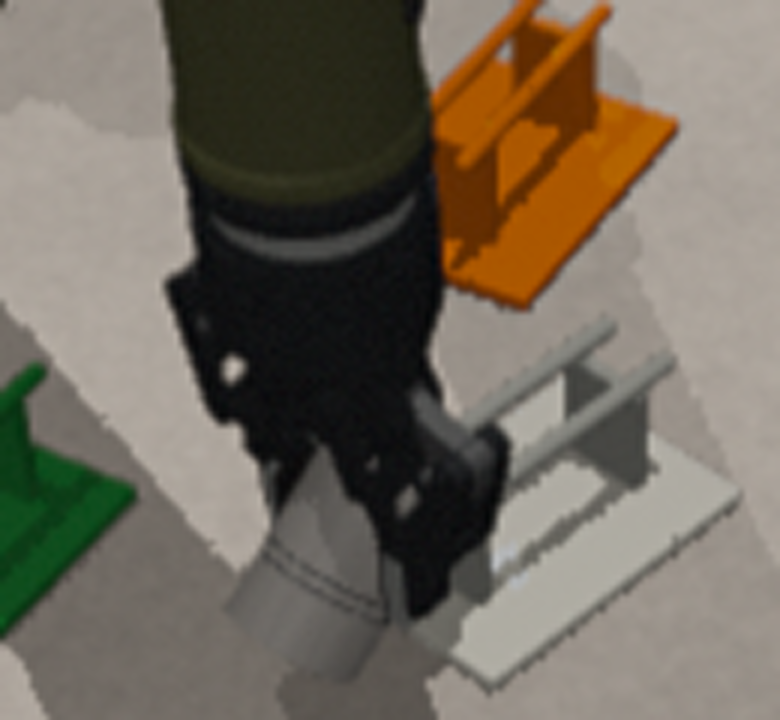

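Emit:
{"fn": "drive_tool", "kwargs": {"commands": [0,0,0.002,-0.01,0,0,0,0.006,-0.025,0,0,0,0.01,-0.03,0,0,0,0.01,-0.03,0,0,0,0.01,-0.025,0], "newtons": 30}}

```text
clock: 15.95
tcp_pos: [0.4836, -0.0761, 0.16]
ee_rot: [-0.027, 0.998, 0.058, -0.013]
wrist_force: [1.1, 0.8, -2.2]
opening: 0.0481
```

```bash
python3 -c "
from h import *
plan([.538,-.20,.18],5.7,step=.02)
shot('scene','a24.png',(200,120,330,250),5)
"
```

```text
t 15.95 tcp [ 0.4836 -0.0761  0.16  ] yaw 6.74 tilt [-0.0284  0.0518] open 0.0481 F [ 1.1  0.8 -2.2]
0 [0.006, 0.018, -0.004] 0.1
1 [0.006, 0.018, -0.004] 0.2
2 [0.006, 0.018, -0.004] 0.1
3 [0.005, 0.018, -0.004] 0.2
4 [0.006, 0.019, -0.004] 0.1
5 [0.005, 0.018, -0.004] 0.2
6 [0.006, 0.019, -0.004] 0.1
```

View pics/a24.png

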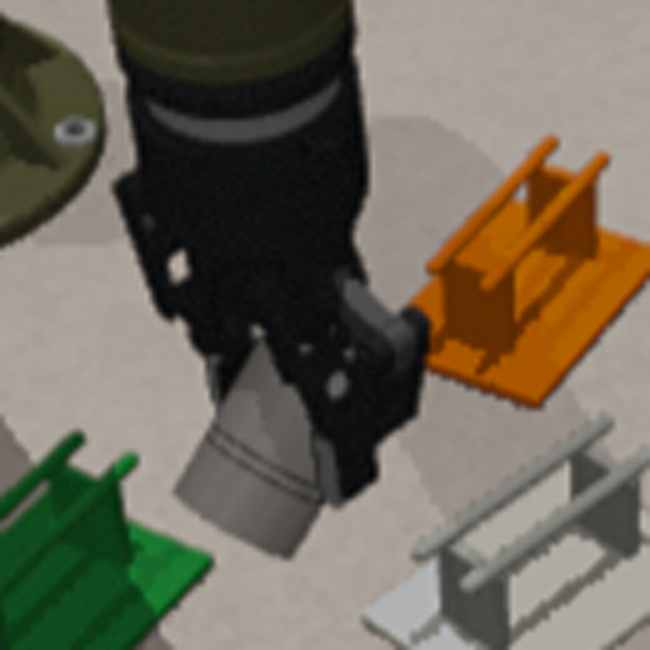

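Emit:
{"fn": "drive_tool", "kwargs": {"commands": [0,0.005,0.014,-0.006,0,0,0.006,0.018,-0.005,0,0,0.006,0.018,-0.005,0,0,0.006,0.018,-0.005,0,0,0.006,0.018,-0.005,1]}}

```text
clock: 16.5
tcp_pos: [0.5273, -0.159, 0.1854]
ee_rot: [-0.028, 0.998, 0.053, -0.008]
wrist_force: [0.2, -0.1, -2.5]
opening: 0.0484
```

Emit:
{"fn": "drive_tool", "kwargs": {"commands": [0,0.006,0.018,-0.004,0,0,0.006,0.012,-0.004,0,0,0.004,0.006,0,0,0,0,0.0,0,0,0,0,0,0,0]}}

```text
clock: 17.0
tcp_pos: [0.5479, -0.1943, 0.1883]
ee_rot: [-0.028, 0.998, 0.052, -0.01]
wrist_force: [-0.7, 0.7, -2.7]
opening: 0.0486
```

```bash
python3 -c "
from h import *
plan([.538,-.22,.16],5.7,step=.02)
shot('scene','a25.png',(140,190,290,360),4)
shot('top','a26.png',(380,180,520,300),4)
a=cv2.imread('pics/a25.png');b=cv2.imread('pics/a26.png')
o=np.zeros((680,1160,3),np.uint8);o[:,:600]=a;o[:480,600:]=b;cv2.imwrite('pics/a27.png',cv2.resize(o,None,fx=.69,fy=.69))
"
```

```text
t 17.0 tcp [ 0.5479 -0.1943  0.1883] yaw 6.04 tilt [-0.0226  0.0543] open 0.0486 F [-0.7  0.7 -2.7]
0 [-0.006, 0.013, 0.014] 0.2
1 [-0.006, 0.013, 0.013] 0.1
```

View pics/a27.png

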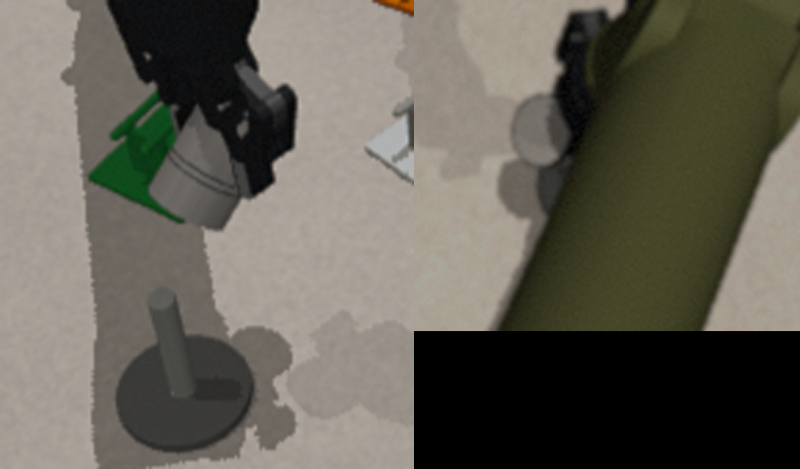

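```bash
cat >> h.py <<'E'
def vis2(fs,bs,ss,ft,bt,s2,hyps,out,fx=1):
    a=cv2.imread("pics/"+fs);b=cv2.imread("pics/"+ft)
    for (C,ax),col in zip(hyps,((0,0,255),(0,255,0),(255,80,0))):
        overlay("scene",a,C,ax,bs,ss,col);overlay("top",b,C,ax,bt,s2,col)
    H=max(a.shape[0],b.shape[0]);o=np.zeros((H,a.shape[1]+b.shape[1],3),np.uint8);o[:a.shape[0],:a.shape[1]]=a;o[:b.shape[0],a.shape[1]:]=b
    f=min(1,800/o.shape[1],600/H);cv2.imwrite("pics/"+out,cv2.resize(o,None,fx=f,fy=f))
def dvec(th,u=np.array([-.1,.995,0])):
    t=np.radians(th);return -u*np.cos(t)-np.array([0,0,np.sin(t)])
E
python3 - <<'E'
from h import *
a=cv2.imread('pics/a25.png')[:360,60:460];cv2.imwrite('pics/a25c.png',a)
b=cv2.imread('pics/a26.png')[:360,120:400];cv2.imwrite('pics/a26c.png',b)
P=np.array([.5483,-.195,.207])
vis2('a25c.png',(155,190),4,'a26c.png',(410,180),4,[(P-.034*dvec(t),dvec(t)) for t in (50,60,70)],'o6.png')
E
```

```text
(no output)
```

View pics/o6.png

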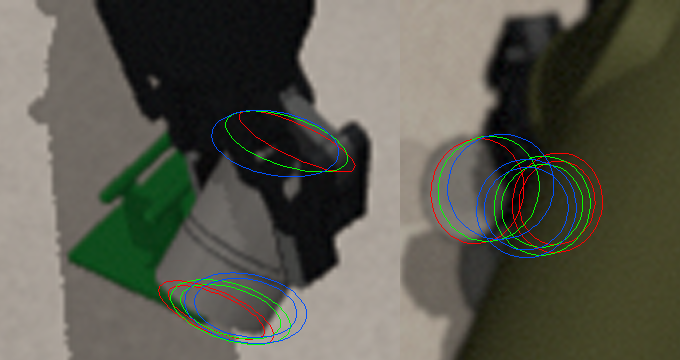

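```bash
python3 - <<'E'
from h import *
P=np.array([.5483,-.195,.207])
vis2('a25c.png',(155,190),4,'a26c.png',(410,180),4,[(P-.038*dvec(t)+[0,0,.002],dvec(t)) for t in (46,52)],'o7.png')
im=cv2.imread('pics/o7.png');cv2.imwrite('pics/o7.png',cv2.resize(im[100:360],None,fx=1.17,fy=1.17,interpolation=cv2.INTER_CUBIC))
E
```

```text
(no output)
```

View pics/o7.png

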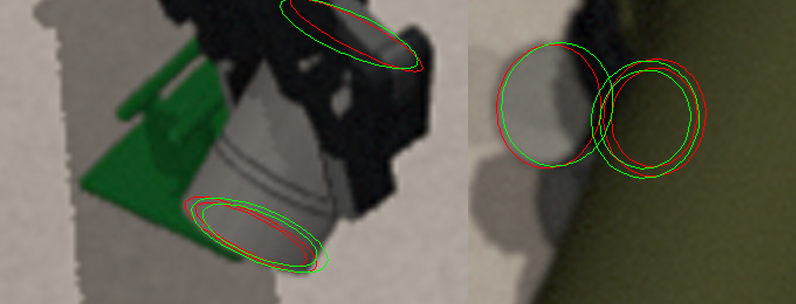

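Emit:
{"fn": "drive_tool", "kwargs": {"commands": [0,-0.005,0.008,0.007,0,0,-0.004,0.008,0.008,0,0,-0.002,0.006,0.008,0,0,0,0.002,0.004,0,0,0,0,0,0]}}

```text
clock: 17.6
tcp_pos: [0.5368, -0.2182, 0.1571]
ee_rot: [-0.029, 0.998, 0.053, -0.01]
wrist_force: [0.6, -0.2, -2.8]
opening: 0.048
```

```bash
python3 -c "
from h import *
plan([.537,-.218,.16],5.7,step=.02)
shot('scene','a28.png',(150,190,270,350),5)
"
```

```text
t 17.6 tcp [ 0.5368 -0.2182  0.1571] yaw 6.14 tilt [-0.0235  0.0562] open 0.048 F [ 0.6 -0.2 -2.8]
0 [0.0, -0.0, -0.003] 0.4
```

View pics/a28.png

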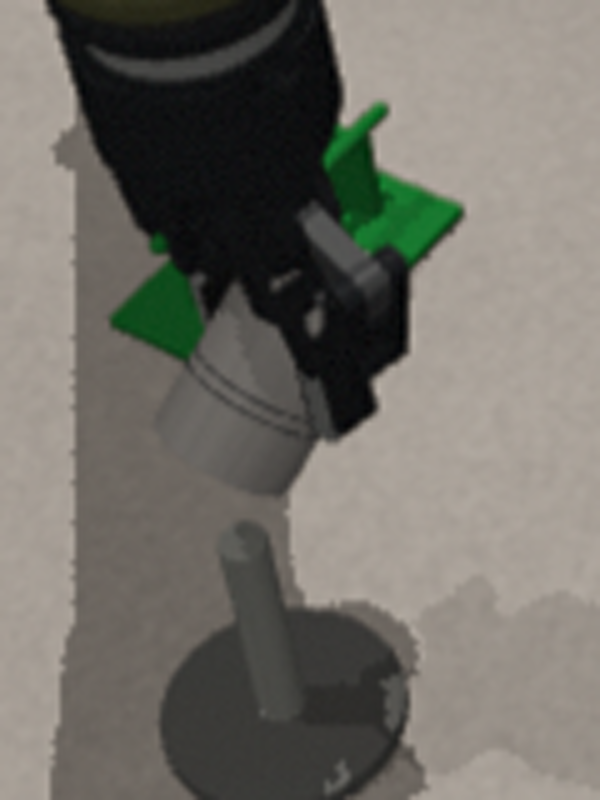

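Emit:
{"fn": "drive_tool", "kwargs": {"commands": [0,0,0.001,0.008,0,0,0,0.001,0.01,0,0,0,0.001,0.01,0,0,0,0,0.006,0,0,0,0,0,0]}}

```text
clock: 18.15
tcp_pos: [0.5369, -0.2183, 0.1201]
ee_rot: [-0.029, 0.998, 0.054, -0.01]
wrist_force: [0.2, -0.3, -3.1]
opening: 0.0481
```

```bash
python3 -c "
from h import *
plan([.537,-.218,.11],5.7,step=.02)
shot('scene','a29.png',(150,190,270,350),5)
"
```

```text
t 18.15 tcp [ 0.5369 -0.2183  0.1201] yaw 6.23 tilt [-0.0232  0.0564] open 0.0481 F [ 0.2 -0.3 -3.1]
0 [0.0, 0.0, 0.01] 0.5
```

View pics/a29.png

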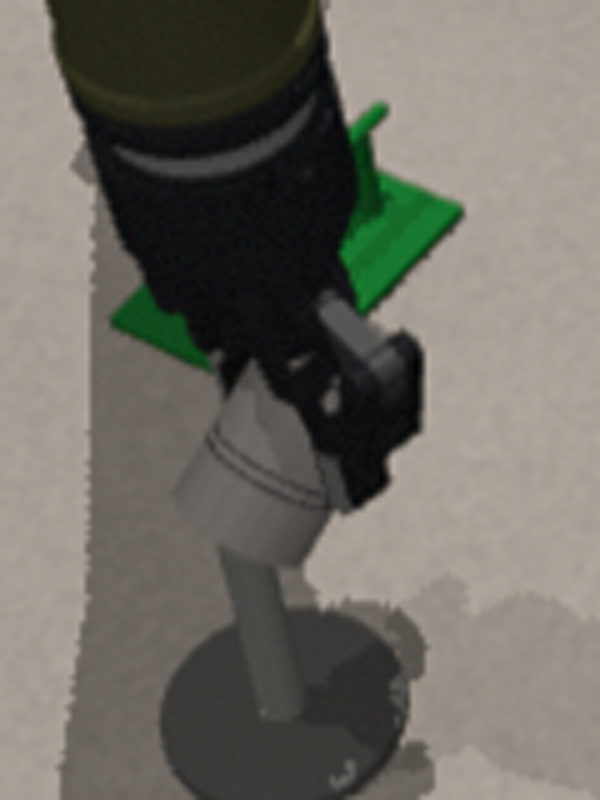

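Emit:
{"fn": "drive_tool", "kwargs": {"commands": [0,0,0.001,0.006,0,0,0,0.004,0.001,0,0,0,0.005,0,0,0,0,0.005,0,0,0,0,0.003,0,0]}}

```text
clock: 18.7
tcp_pos: [0.5388, -0.2245, 0.1127]
ee_rot: [-0.04, 0.998, 0.057, -0.012]
wrist_force: [-2.3, 5.7, 0.6]
opening: 0.0486
```

```bash
python3 -c "
from h import *
plan([.540,-.247,.11],5.7,step=.02)
shot('scene','a30.png',(150,190,270,350),5)
"
```

```text
t 18.7 tcp [ 0.5388 -0.2245  0.1127] yaw 6.6 tilt [-0.0287  0.0775] open 0.0486 F [-2.3  5.7  0.6]
0 [-0.001, 0.011, 0.0] 0.5
1 [-0.0, 0.012, 0.001] 0.4
```

View pics/a30.png

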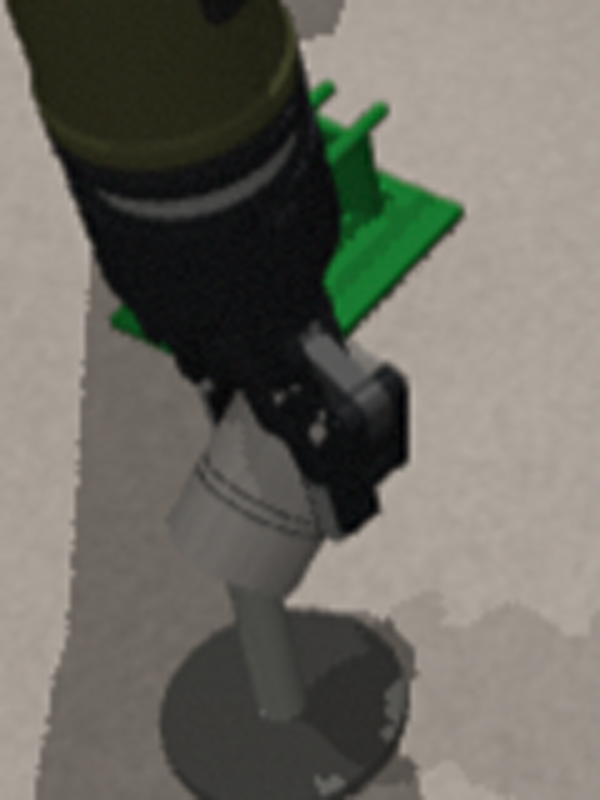

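Emit:
{"fn": "drive_tool", "kwargs": {"commands": [0,0,0.008,0,0,0,0,0.009,0,0,0,0,0.009,0,0,0,0,0.009,0,0,0,0,0.004,0,0], "newtons": 20}}

```text
clock: 19.25
tcp_pos: [0.5422, -0.2414, 0.1104]
ee_rot: [-0.061, 0.996, 0.063, -0.017]
wrist_force: [-3.0, 6.3, 1.0]
opening: 0.0482
```

```bash
python3 -c "
from h import *
plan([.540,-.247,.11],5.7,step=.02)
shot('scene','a31.png',(150,190,270,350),5)
"
```

```text
t 19.25 tcp [ 0.5422 -0.2414  0.1104] yaw 7.39 tilt [-0.0425  0.1185] open 0.0482 F [-3.   6.3  1. ]
0 [-0.003, 0.005, -0.0] 1.7
```

View pics/a31.png

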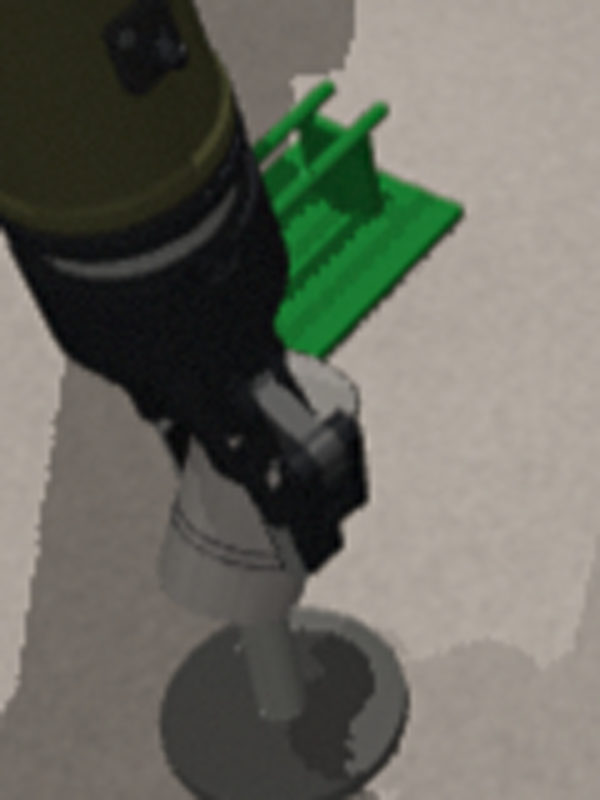

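Emit:
{"fn": "drive_tool", "kwargs": {"commands": [0,-0.001,0.008,0,0,0,-0.001,0.009,0.002,0,0,-0.001,0.009,0.002,0,0,-0.001,0.008,0.002,0,0,0,0.003,0,0]}}

```text
clock: 19.8
tcp_pos: [0.5426, -0.2532, 0.1005]
ee_rot: [-0.084, 0.994, 0.071, -0.022]
wrist_force: [-1.9, 2.8, -4.2]
opening: 0.048
```

```bash
python3 -c "
from h import *
plan([.540,-.247,.11],5.7,step=.02)
shot('scene','a32.png',(150,190,270,350),5)
"
```

```text
t 19.8 tcp [ 0.5426 -0.2532  0.1005] yaw 8.31 tilt [-0.0561  0.164 ] open 0.048 F [-1.9  2.8 -4.2]
0 [-0.002, -0.008, -0.008] 2.6
```

View pics/a32.png

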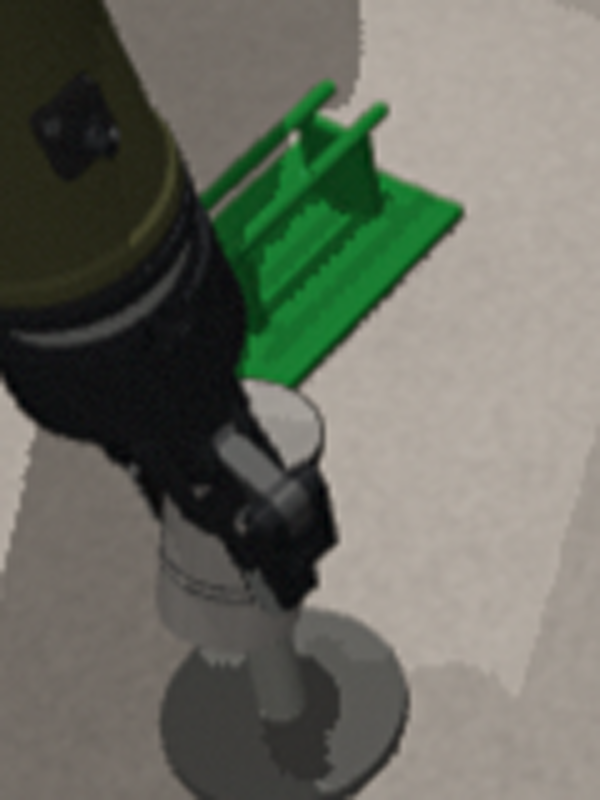

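```bash
python3 - <<'E'
from h import *
shot('top','a33.png',(380,180,520,300),4)
P=np.array([.5437,-.2563,.119])
vis2('a32.png',(150,190),5,'a33.png',(380,180),4,[(P-.036*dvec(t),dvec(t)) for t in (55,65,75)],'o8.png')
E
```

```text
(no output)
```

View pics/o8.png

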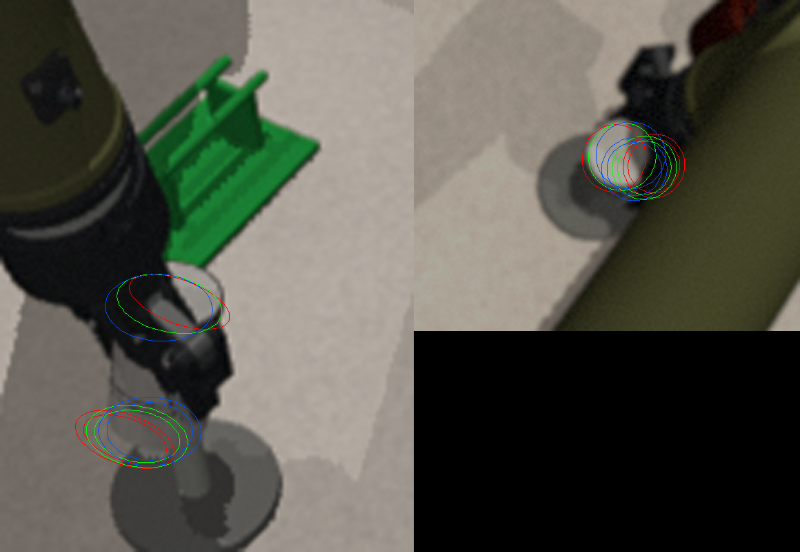

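```bash
python3 -c "
from h import *
plan([.5400,-.252,.08],5.7,rows=4)
"
```

```text
t 19.9 tcp [ 0.5425 -0.2534  0.1004] yaw 8.28 tilt [-0.0561  0.1635] open 0.0483 F [-1.4  6.3 -3.2]
0 [-0.0, 0.0, 0.005] 0.6
1 [-0.001, 0.001, 0.005] 0.7
2 [-0.0, 0.0, 0.005] 0.6
3 [-0.001, 0.001, 0.005] 0.7
```

Emit:
{"fn": "drive_tool", "kwargs": {"commands": [0,-0.001,0.004,0.005,0.6,0,-0.001,0.004,0.005,0.6,0,0,0.004,0.005,0.6,0,0,0.003,0.005,0.6,0,0,0.001,0.001,0]}}

```text
clock: 20.4
tcp_pos: [0.542, -0.2539, 0.0782]
ee_rot: [-0.095, 0.994, 0.053, -0.026]
wrist_force: [-1.9, 1.6, -3.0]
opening: 0.0481
```

```bash
python3 -c "
from h import *
s,m=st()
plan([.5400,-.252,.06],5.7,rows=4)
shot('scene','a34.png',(150,190,270,350),5)
shot('top','a35.png',(380,180,520,300),4)
P=s['tcp_pos']-.019*m[:,2];print(P)
vis2('a34.png',(150,190),5,'a35.png',(380,180),4,[(P-.044*dvec(t),dvec(t)) for t in (65,75)],'o9.png')
"
```

```text
t 20.4 tcp [ 0.542  -0.2539  0.0782] open 0.0481 F [-1.9  1.6 -3. ] x [ 0.993  0.11  -0.041] y [ 0.101 -0.976 -0.191] z [-0.061  0.185 -0.981] q [-0.04  0.51  0.68  1.65 -0.45  1.28  0.88]
t 20.4 tcp [ 0.542  -0.2539  0.0782] yaw 6.34 tilt [-0.0614  0.1855] open 0.0481 F [-1.9  1.6 -3. ]
0 [-0.0, 0.0, 0.005] 0.2
1 [-0.0, 0.0, 0.004] 0.1
2 [-0.001, 0.001, 0.005] 0.2
3 [-0.0, 0.0, 0.004] 0.1
[ 0.54316757 -0.25745123  0.09678678]
```

View pics/o9.png

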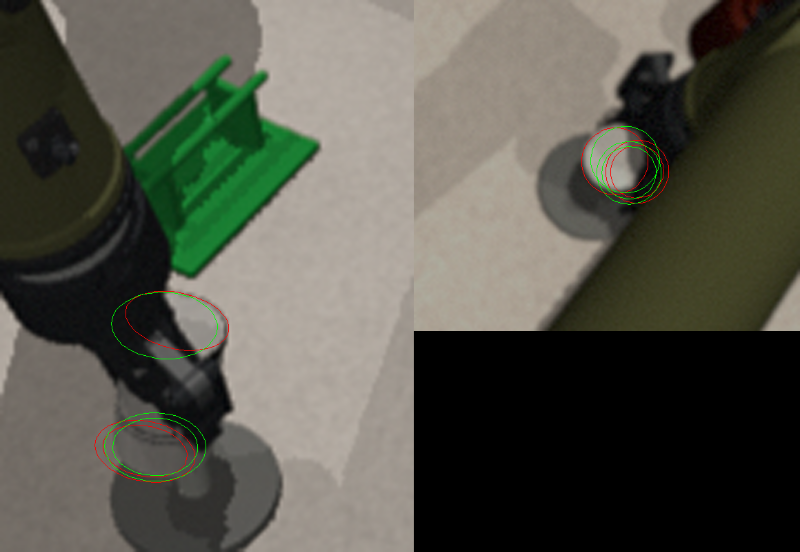

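Emit:
{"fn": "drive_tool", "kwargs": {"commands": [0,-0.001,0.003,0.005,0.2,0,-0.001,0.003,0.005,0.2,0,0,0.003,0.005,0,0,0,0.002,0.004,0,0,0,0.001,0.001,0]}}

```text
clock: 21.0
tcp_pos: [0.5422, -0.2544, 0.0596]
ee_rot: [-0.102, 0.993, 0.053, -0.025]
wrist_force: [-2.7, 4.1, -0.1]
opening: 0.0484
```

```bash
python3 -c "
from h import *
s,m=st()
shot('scene','a36.png',(150,220,270,330),6)
shot('top','a37.png',(400,190,500,300),6)
P=s['tcp_pos']-.019*m[:,2];print(P)
a=cv2.imread('pics/a36.png');b=cv2.imread('pics/a37.png');cv2.imwrite('pics/o10.png',cv2.resize(np.hstack([a,b]),None,fx=.6,fy=.6))
"
```

```text
t 21.0 tcp [ 0.5422 -0.2544  0.0596] open 0.0484 F [-2.7  4.1 -0.1] x [ 0.993  0.11  -0.039] y [ 0.099 -0.974 -0.205] z [-0.06   0.2   -0.978] q [-0.02  0.54  0.67  1.66 -0.48  1.26  0.9 ]
[ 0.54329964 -0.25819291  0.07819407]
```

View pics/o10.png

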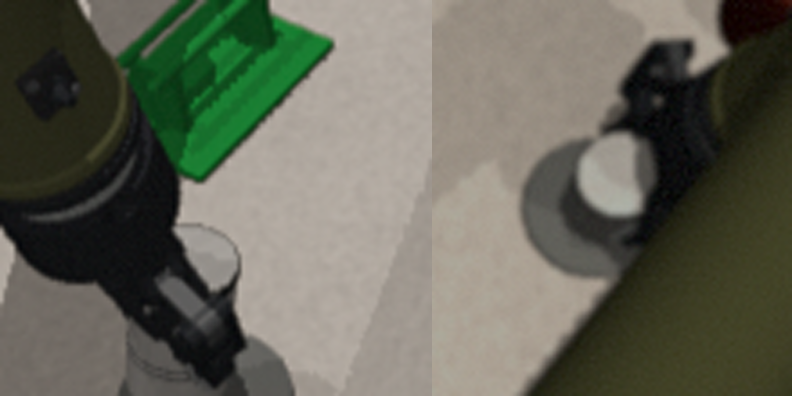

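```bash
python3 - <<'E'
from h import *
a=cv2.imread('pics/a36.png');b=cv2.imread('pics/a37.png')
cv2.imwrite('pics/o11.png',np.hstack([a[300:660,150:520],b[180:540,180:580]]))
E
```

```text
(no output)
```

View pics/o11.png

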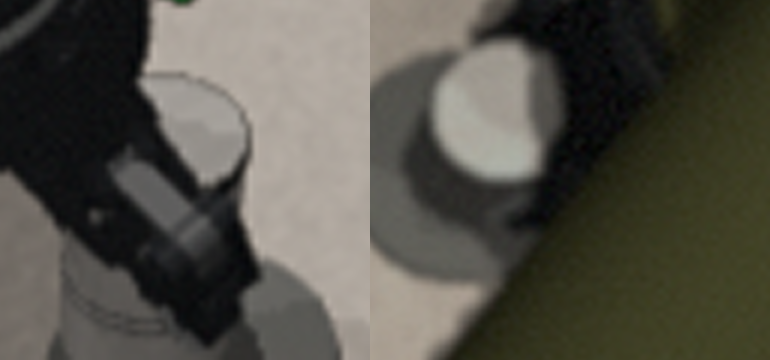

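```bash
python3 - <<'E'
from h import *
x,e=tri((204.2,291.7),(451.3,238.3));print(x,e)
P=np.array([.5433,-.2582,.0782])
d=P-x;print(d,np.linalg.norm(d))
E
```

```text
[ 0.54459073 -0.2400948   0.11604348] [np.float64(0.0014972190720537572), np.float64(0.0014972190720538626)]
[-0.00129073 -0.0181052  -0.03784348] 0.04197133334489629
```

Emit:
{"fn": "drive_tool", "kwargs": {"commands": [0,0,0.001,0.002,0,0,0,0.001,0.002,0,0,0,0.001,0.002,0,0,0,0,0.001,0,0,0,0,0,0]}}

```text
clock: 21.6
tcp_pos: [0.5422, -0.2544, 0.0546]
ee_rot: [-0.104, 0.993, 0.053, -0.025]
wrist_force: [-1.4, 4.2, -2.6]
opening: 0.0483
```

```bash
python3 -c "
from h import *
s,m=st()
shot('scene','a38.png',(150,220,270,330),6)
shot('top','a39.png',(400,190,500,300),6)
a=cv2.imread('pics/a38.png');b=cv2.imread('pics/a39.png')
cv2.imwrite('pics/o12.png',np.hstack([a[300:660,150:520],b[180:540,180:580]]))
"
```

```text
t 21.6 tcp [ 0.5422 -0.2544  0.0546] open 0.0483 F [-1.4  4.2 -2.6] x [ 0.993  0.111 -0.038] y [ 0.101 -0.973 -0.208] z [-0.061  0.203 -0.977] q [-0.02  0.54  0.66  1.66 -0.48  1.26  0.91]
```

View pics/o12.png

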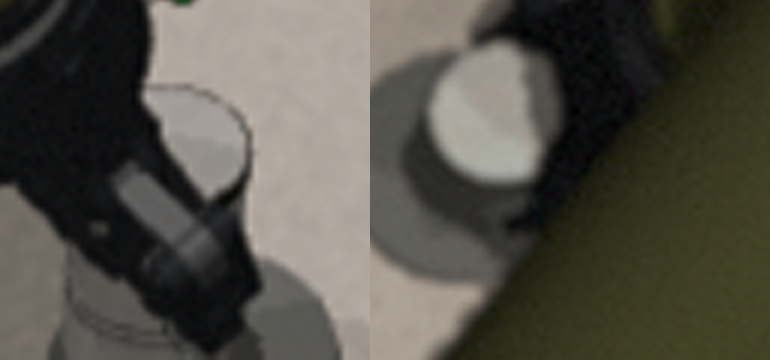

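Emit:
{"fn": "drive_tool", "kwargs": {"commands": [0,0,0.001,0.002,0,0,0,0.001,0.002,0,0,0,0,0.001,0,0,0,0,0,0,0,0,0,0,0]}}

```text
clock: 22.2
tcp_pos: [0.5424, -0.2544, 0.0531]
ee_rot: [-0.106, 0.993, 0.054, -0.024]
wrist_force: [-1.7, 3.1, -2.2]
opening: 0.0483
```

```bash
python3 -c "
from h import *
s,m=st()
shot('scene','a40.png',(150,220,270,330),6)
a=cv2.imread('pics/a40.png')
cv2.imwrite('pics/o13.png',a[250:660,100:620])
"
```

```text
t 22.2 tcp [ 0.5424 -0.2544  0.0531] open 0.0483 F [-1.7  3.1 -2.2] x [ 0.993  0.112 -0.037] y [ 0.102 -0.972 -0.212] z [-0.06   0.207 -0.976] q [-0.01  0.55  0.66  1.66 -0.49  1.26  0.91]
```

View pics/o13.png

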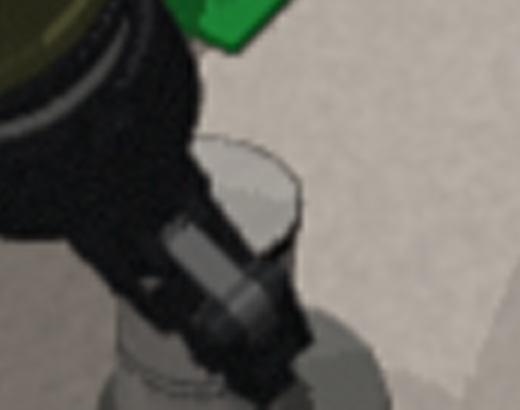

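Emit:
{"fn": "drive_tool", "kwargs": {"commands": [0,0,0.0,0.003,0,0,0,0.0,0.004,0,0,0,0,0.004,0,0,0,0,0.004,0,0,0,0,0.004,0]}}

```text
clock: 22.75
tcp_pos: [0.5429, -0.2542, 0.0524]
ee_rot: [-0.108, 0.992, 0.054, -0.02]
wrist_force: [-7.8, 5.9, 19.3]
opening: 0.0483
```

```bash
python3 -c "
from h import *
s,m=st()
shot('scene','a41.png',(150,220,270,330),6)
shot('top','a42.png',(400,190,500,300),6)
a=cv2.imread('pics/a41.png');b=cv2.imread('pics/a42.png')
cv2.imwrite('pics/o14.png',np.hstack([a[250:660,150:520],b[130:540,180:580]]))
"
```

```text
t 22.75 tcp [ 0.5429 -0.2542  0.0524] open 0.0483 F [-7.8  5.9 19.3] x [ 0.993  0.112 -0.028] y [ 0.103 -0.971 -0.217] z [-0.052  0.213 -0.976] q [-0.01  0.54  0.66  1.66 -0.5   1.25  0.92]
```

View pics/o14.png

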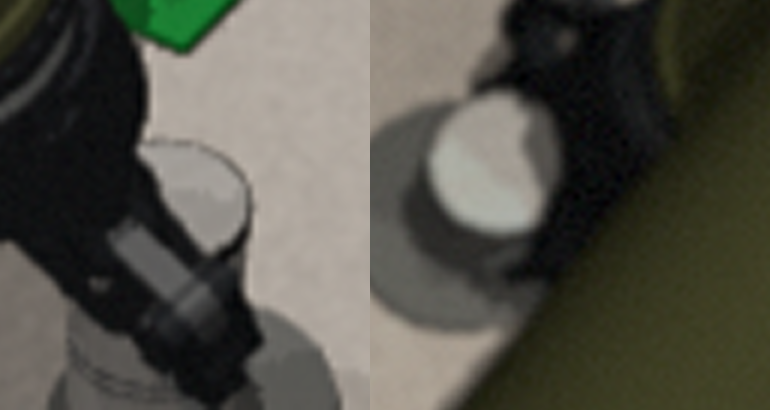

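Emit:
{"fn": "drive_tool", "kwargs": {"commands": [0,0,0,0,0,57,0,0,-0.001,0,59,0,0,0,0,61,0,0,0,0,63,0,0,0,0]}}

```text
clock: 23.35
tcp_pos: [0.5445, -0.2598, 0.0553]
ee_rot: [-0.104, 0.993, 0.053, -0.017]
wrist_force: [0.4, -0.3, -0.1]
opening: 0.0537
```

```bash
python3 -c "
from h import *
s,m=st()
shot('scene','a43.png',(150,220,270,330),6)
shot('top','a44.png',(400,190,500,300),6)
a=cv2.imread('pics/a43.png');b=cv2.imread('pics/a44.png')
cv2.imwrite('pics/o15.png',np.hstack([a[250:660,150:520],b[130:540,180:580]]))
"
```

```text
t 23.35 tcp [ 0.5445 -0.2598  0.0553] open 0.0537 F [ 0.4 -0.3 -0.1] x [ 0.994  0.109 -0.023] y [ 0.102 -0.973 -0.208] z [-0.045  0.204 -0.978] q [-0.01  0.54  0.66  1.66 -0.49  1.25  0.92]
```

View pics/o15.png

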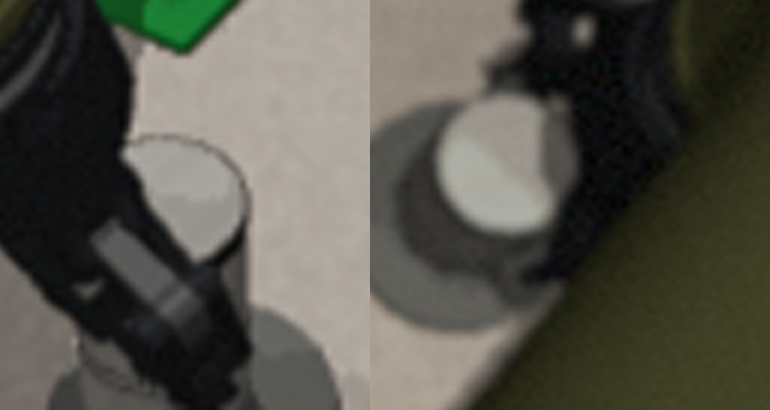

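Emit:
{"fn": "drive_tool", "kwargs": {"commands": [75,0,0,0,0,90,0,0,0,0,100,0,0,0,0,100,0,0,0,0,100,0,0,0,0]}}

```text
clock: 23.95
tcp_pos: [0.5448, -0.2604, 0.0554]
ee_rot: [-0.103, 0.993, 0.053, -0.017]
wrist_force: [-0.1, 0.8, -1.2]
opening: 0.0853
```

Emit:
{"fn": "drive_tool", "kwargs": {"commands": [100,0,-0.001,-0.008,0,100,0,-0.002,-0.012,0,100,0,-0.003,-0.02,0,100,0,-0.003,-0.03,0,100,0,0,-0.03,0]}}

```text
clock: 24.45
tcp_pos: [0.5464, -0.27, 0.1572]
ee_rot: [-0.105, 0.993, 0.053, -0.02]
wrist_force: [0.2, -0.6, -0.0]
opening: 0.0853
```

```bash
python3 -c "
from h import *
s,m=st()
shot('scene','a45.png',(150,220,270,330),6)
shot('top','a46.png',(400,190,500,300),6)
a=cv2.imread('pics/a45.png');b=cv2.imread('pics/a46.png')
cv2.imwrite('pics/o16.png',np.hstack([a[150:660,50:520],b[130:640,180:510]]))
"
```

```text
t 24.45 tcp [ 0.5464 -0.27    0.1572] open 0.0853 F [ 0.2 -0.6 -0. ] x [ 0.994  0.11  -0.029] y [ 0.101 -0.972 -0.211] z [-0.052  0.207 -0.977] q [-0.02  0.46  0.7   1.55 -0.43  1.43  0.86]
```

View pics/o16.png

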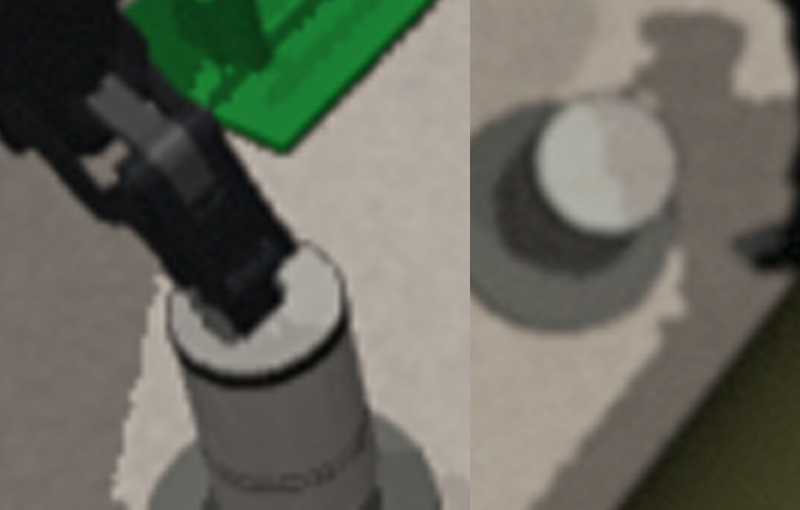

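Emit:
{"fn": "drive_tool", "kwargs": {"commands": [100,0,-0.005,-0.02,0,100,0,-0.012,-0.03,0,100,0,-0.015,-0.03,0,100,0,-0.01,-0.02,0,100,0,0,0,0]}}

```text
clock: 25.05
tcp_pos: [0.5478, -0.2524, 0.2742]
ee_rot: [-0.102, 0.993, 0.052, -0.016]
wrist_force: [0.5, -0.4, 0.1]
opening: 0.0854
```

```bash
python3 - <<'E'
from h import *
s,m=st()
shot('scene','a47.png',(150,240,250,360),6)
shot('top','a48.png',(410,200,490,290),6)
ax=(0,0,-1)
T=np.array([.5405,-.248,.111])
vis2('a47.png',(150,240),6,'a48.png',(410,200),6,[(T,ax)],'o17.png')
for n in ('squeeze_bottle','hung_bucket'):
    a=place_of('scene',n);b=place_of('top',n)
    print(n,[(np.round(d["pixel"],1).tolist(),round(d["confidence"],2)) for d in a[:3]],[(np.round(d["pixel"],1).tolist(),round(d["confidence"],2)) for d in b[:3]])
shot('scene','fin.png')
E
```

```text
t 25.05 tcp [ 0.5478 -0.2524  0.2742] open 0.0854 F [ 0.5 -0.4  0.1] x [ 0.994  0.106 -0.021] y [ 0.1   -0.974 -0.205] z [-0.042  0.202 -0.979] q [-0.07  0.36  0.73  1.42 -0.37  1.61  0.77]
squeeze_bottle [([185.7, 421.2], 0.91)] [([491.0, 191.7], 0.48), ([451.2, 237.9], 0.18)]
hung_bucket [([397.3, 186.2], 0.94)] [([203.6, 269.9], 0.86)]
```

View pics/o17.png

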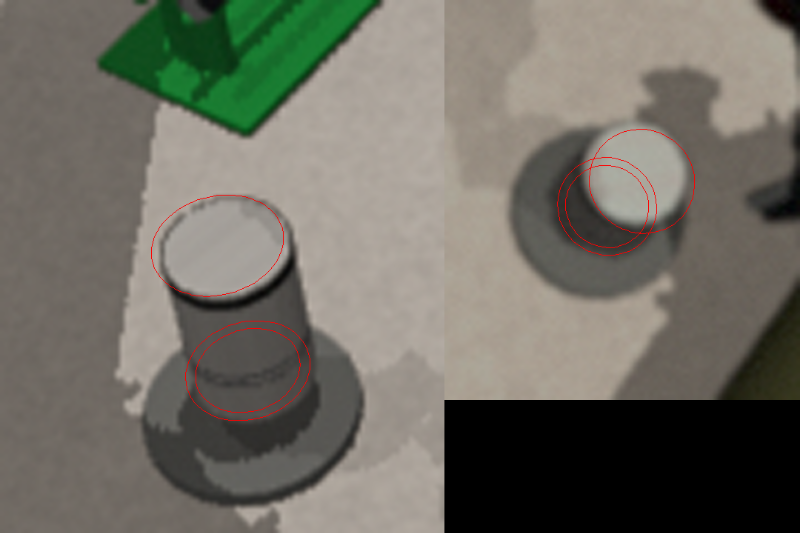

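View pics/fin.png

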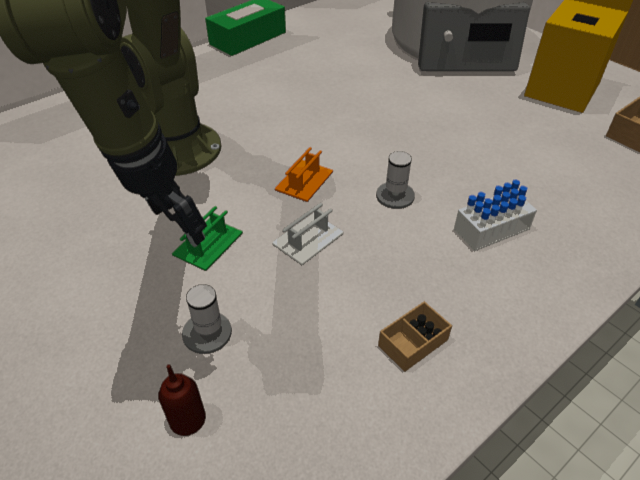

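```bash
python3 - <<'E'
from h import *
a=cv2.imread('pics/a47.png').astype(int);shot('scene','a49.png',(150,240,250,360),6);b=cv2.imread('pics/a49.png').astype(int)
print(abs(a-b)[150:420,150:330].mean())
x,e=tri([150+(229)/6*444/444*600/ (444/600*600/ .74) if 0 else 150+(229/.74)/6,240+(250/.74)/6],[410+((637-444)/.74)/6,200+(177/.74)/6]);print("top centre",x,e)
print(order.close_job())
E
```

```text
1.3637860082304527
top centre [ 0.54288338 -0.24624686  0.1069224 ] [np.float64(0.0018695474302984766), np.float64(0.0018695474302988788)]
the job is handed in; nothing more can be done
None
```

The bucket is hanging mouth down on the free post, released. I handed the job in at about 25 s of the 58 s allowed; the hand-in gives no verdict.

- **Laying it on its side:** The drive could not tilt the tool, so I turned the bucket inside the grip. I gripped it near the mouth, pressed its lower end against the ends of the white rest's rails to swing it flat, and let go of it there. An overlay on both pictures showed it lying level in the groove.
- **Hanging it up:** I took it again near the closed end and levered it over the other rail end until the mouth pointed down. I then straightened it with the post inside the bore and lowered it until its floor sat on the tip. A firm press of about 19 N at the wrist did not move it further, so I released it gently.

**Last checks:**
- The bucket stands upright in both cameras. Its closed-end centre measures (0.543, -0.246, 0.107), about 3 mm sideways from the post axis at (0.5405, -0.248).
- Its height reads 4 mm below the expected 111 mm; the two cameras' sight lines miss each other by about 4 mm here, so I count that as measuring error.
- Two pictures in a row showed the bucket at rest, and the wrist force was about zero with the arm well clear.
- The other bucket and the squeeze bottle were found within about 3 pixels of their first positions.

The tool ended about 0.2 rad off vertical from drift under load. It did not affect the release.

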